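Hold the filter in the photometer beam

TASK

Take the dust cap off the photometer's slot and set it down upright in the middle of the rubber mat. Then take the filter holder with the flat handle from the rack, lower it gently, foot first, straight down through the slot, and finish while still holding it there in the gripper, its collar about 10 mm above the deck, neither resting on the instrument nor pressed hard against the slot. Do not drop the cap, and leave the round-handled holder in the rack and the jar and beaker alone.

Things in the scene. Friction and masses are not known exactly. Their poses are not given: they have to be found in the camera images.
- photometer: Fixed bench photometer, 250 (x) x 112 mm (y). In its middle a sample chamber with a flat metal deck, 86 (x) x 106 mm (y), top 110 mm above the bench. White lamp house on its -x side, white detector house on its +x side, both lower (96 mm at most). Origin: centre of the underside, straight below the slot's centre; z up.
- slot (a point): Centre of the slot's mouth at the deck's top, 110 mm above the bench, axes as the photometer's. Rectangular hole straight through the 12 mm thick deck, 10 (x) x 38 mm (y), 2 mm larger than the blade both ways, mouth chamfered 2 mm; chamber floor 100 mm below the deck's top. The cap covers it at first. With the collar 10 mm above the deck, the holder's origin is 74 mm below this point.
- cap: Loose grey plastic dust cap, 40 to 90 g, lying over the slot on the deck: a flat plate 34 (x) x 60 (y) x 6 mm with an upright rib on its middle to grip, 10 mm thick (x), 40 mm long (y), from 6 to 36 mm above the underside. Origin: centre of the underside; z up. Nothing reaches down into the slot.
- mat: Fixed square black rubber mat on the bench, 120 x 120 mm, 4 mm thick. Origin: centre of its underside, on the bench.
- rack: Fixed white plastic rack, base 80 (x) x 160 mm (y); its top plate, 92 mm above the bench, has two slots (13 x 41 mm) at y = +35 and -35 mm in which the two holders hang by their collars, feet 8 mm above the bench, blades wide along the rack's y. Origin: centre of the underside.
- holder: Loose filter holder with the FLAT handle, 65 to 125 g, hanging upright in one slot of the rack. Heights from its foot: aluminium blade 8 (x) x 36 mm (y), 0 to 84 mm, lowest 4 mm a wedge, corners rounded; collar 22 (x) x 52 mm (y), 84 to 90 mm; handle, a flat black bar 10 (x) x 24 mm (y), 90 to 134 mm. Origin: middle of the foot's lowest edge; z up to the handle. Front and back alike.
- spare: Loose filter holder with the same blade and collar but a ROUND handle (diameter 20 mm, 90 to 134 mm above its foot), hanging in the rack's other slot; leave it there. Origin and axes as holder.
- jar: Loose amber glass jar with a white lid, diameter 60 mm, 90 mm high, a bystander. Origin: centre of the underside.
- beaker: Loose clear glass beaker, diameter 70 mm, 85 mm high, a bystander. Origin: centre of the underside.
There are look-alikes about, which are no part of the job. Several things have the shape of the cap; the one meant has the colours described above.

How it is judged:
By the outcome, as a careful person would: the job done as asked, in the order asked, and still so for the second after the job is handed in, while the arm keeps its last pose, push and grip.
It also fails if it takes over 56 s, if anything falls off the work surface, if the arm or the gripper's body presses on something with over 40 N, if the wrist force passes 120 N, or if a joint passes its speed limit or range.

ROBOT

A 7-joint arm with a two-finger parallel gripper is mounted at the origin on the work surface. World frame = base frame: x ahead of the robot, y to its left, z up, the work surface at z = 0. Lengths are in m, angles in rad, forces in N, time in s.
With the tool pointing down it reaches from about 0.425 to 0.925 m from the base axis. Payload 6.8 kg.
Tool frame: the origin (TCP) lies at the very end of the fingers, on their centre line; the grasp point (between the pads) lies bot.hold_point_z behind it (bot.hold_point_z is the distance from the TCP to the grasp point, in m); x points along the fingers, z is the direction in which the jaws open and shut, and the axes are right-handed (so a half turn about x gives the same grasp; the last joint's range is limited). The gripper opens to 85 mm and grips with 20 to 120 N. Pads are 22 mm wide; open, the fingers measure 114 mm over their backs; the gripper's body (76 mm by 85 mm) begins 54 mm behind the grasp point. The pads swing forward as they close: fully open they stand 13 mm farther back than shut.
Start: joints at [-1.262, 0.477, 0.022, 1.555, -0.011, 1.109, -0.083], TCP at [0.273, 0.617, 0.231] pointing down, gripper open.
Joint ranges: [-2.96, 2.96], [-0.34, 2.1], [-1.41, 1.46], [0.24, 2.44], [-1.37, 4.51], [0.17, 1.92], [-2.96, 2.96]. Speed limits (rad/s): [2.39, 2.39, 3.14, 3.14, 3.14, 3.14, 3.14].

INTERFACE

Orientations are given as a unit quaternion [w, x, y, z].
In Python, from station import bot gives the robot as it stands.
- The arm moves only by the tool drive_tool, never from a script. Its arguments are lists of equal length, an entry for each row: "slide": the shift along the world's x, y, z in mm, a list of three; "turn": the turn, a rotation vector about the world's x, y, z in rad, a list of three; "gripper": the opening, from 0 (shut) to 1 (fully open). A call has 1 to 10 rows; each row is the pose to reach, as a shift and turn from the pose measured when the call began; what a row does not reach only later rows make up. A row lasts 1/10 s, in which the tool goes at most 50 mm and 8.59 degrees, less where a joint would pass 70% of its speed; a pose out of reach is approached as far as the arm can. A call with a gripper value outside its range is refused whole. The fingers move at their own pace and stop on an object; "squeeze" is the grip in N (left out, the last holds). Time passes only in rows, so rows that repeat a pose let the fingers close. It gives the time, the measured TCP pose, the force and the opening at its end, in the units of the state.
- bot.get_obs(): the state, without advancing time (a new reading comes with each control period).
- bot.read_camera(name): name is "side" or "top"; returns a dict with "color" (420x560x3 uint8, red, green, blue), "fovy" (degrees; the focal length in pixels is half the picture's height over the tangent of half this angle, whatever the lens; pixels are square), "cx", "cy" (the principal point, pixels), "R" (3x3) and "t" (3): a world point X has camera coordinates R X + t. Camera axes: x right, y down, z forward; pixel columns grow to the right and rows downward; lengths in m; the calibration is good to about 2 mm. A picture is of the moment at which its call begins. There is no depth.
- bot.hand_in(): hands the job in, once; it reports no verdict.
The state is a dict: "t": time; "q": joint angles; "joint_vel": joint speeds; "joint_torque": joint torques, N m; "eef_pos": TCP position; "tool_rot": TCP orientation; "contact_force": force on the tool from outside, world axes, zero at the start; "torque": the same for the moment, N m; "gripper_width": opening from 0.0 (shut) to 1.0 (fully open).
Only numpy, scipy, OpenCV 4.12 (cv2) and the standard library are available. Lean on these libraries where they do the work, as an engineer would, in place of code of your own. Each camera call takes 0.05 s, during which the arm holds its last target.

## Working session

There is one attempt and no reset: what is moved stays moved. The work goes in short steps, Python scripts to look and compute and a tool call to move; the robot and the scene stay as the last step left them, time stands still between calls to the robot, and variables do not carry over. Pictures are saved under pics/ and viewed, and the job is handed in when it is done.

Besides the shell and the picture viewer there is one more tool, called after "Emit:" by a JSON object that holds its "op" and its "data", one argument or row to a line. drive_tool: Moves the arm, as the interface text tells. Its arguments: {"type":"object","properties":{"slide":{"type":"array"},"turn":{"type":"array"},"gripper":{"type":"array"},"squeeze":{"type":"number"}},"required":["slide","turn","gripper"]}

```bash
ls; mkdir -p pics
cat > h.py <<'E'
from station import bot
import numpy as np, cv2
def cam(n):
    c=bot.read_camera(n); c['f']=210/np.tan(np.radians(c['fovy'])/2); return c
def ray(c,u,v):
    d=np.array([(u-c['cx'])/c['f'],(v-c['cy'])/c['f'],1.]); R=np.array(c['R']); return -R.T@np.array(c['t']), R.T@d
def plane(c,u,v,z):
    o,d=ray(c,u,v); return o+d*(z-o[2])/d[2]
def proj(c,X):
    p=np.array(c['R'])@np.array(X)+np.array(c['t']); return np.array([c['cx']+c['f']*p[0]/p[2],c['cy']+c['f']*p[1]/p[2]])
def save(c,n,box=None,k=1):
    im=c['color'][:,:,::-1]
    if box: im=im[box[1]:box[3],box[0]:box[2]]
    cv2.imwrite('pics/'+n,cv2.resize(im,None,fx=k,fy=k,interpolation=cv2.INTER_CUBIC))
E
python3 - <<'E'
from h import *
for n in('top','side'):
    c=cam(n); save(c,n+'0.png'); np.save(n+'0.npy',c,allow_pickle=True)
    print(n,c['fovy'],c['cx'],c['cy'],np.round(c['R'],3).tolist(),c['t'])
    print(ray(c,280,210))
print(bot.get_obs(),bot.hold_point_z)
E
```

```text
pics
top 52.95068493403795 282.5215223314077 212.3686803674619 [[0.01, -1.0, 0.003], [-0.981, -0.011, -0.191], [0.191, -0.001, -0.982]] [-0.00762413  0.58903961  1.06590225]
(array([3.74420573e-01, 2.93877097e-04, 1.15887123e+00]), array([ 0.19664974,  0.00465039, -0.98049711]))
side 42.14656232367918 275.33292002678184 210.9288962659011 [[0.994, -0.107, 0.02], [-0.038, -0.516, -0.855], [0.102, 0.85, -0.517]] [-0.60920947  0.12274615  1.13522535]
(array([ 0.4948812 , -0.96608709,  0.70477494]), array([ 0.11021915,  0.84962986, -0.51580721]))
{'t': 0.1, 'q': array([-1.26211749,  0.47772474,  0.02236761,  1.55636484, -0.01154369,
        1.10927948, -0.08308542]), 'joint_vel': array([-3.49232563e-04, -1.13227367e-03,  3.27411442e-04, -2.78603544e-03,
       -5.97324926e-05,  1.67293593e-03,  1.33527780e-04]), 'joint_torque': array([ 4.22533791e-03, -5.97757638e+01,  1.61357995e+00, -2.81953257e+01,
        1.28232807e-02,  5.01458358e-03, -3.70645381e-07]), 'eef_pos': array([0.27304755, 0.61672273, 0.23041332]), 'tool_rot': array([ 0.59215625, -0.38608307,  0.59309594,  0.38539337]), 'contact_force': array([ 0.08793428,  0.07318404, -0.43739976]), 'torque': array([-0.00614329, -0.00206056,  0.01301577]), 'gripper_width': 0.9957641108111671} 0.0187
```

View pics/top0.png

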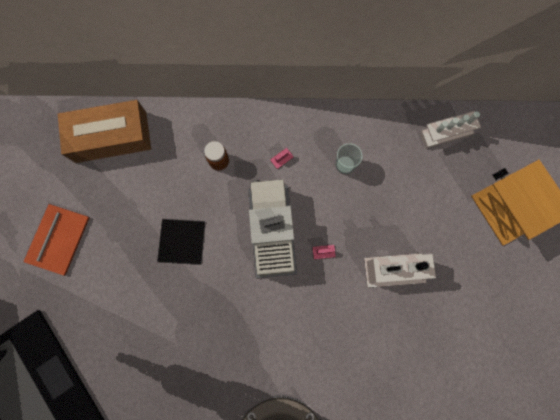

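View pics/side0.png

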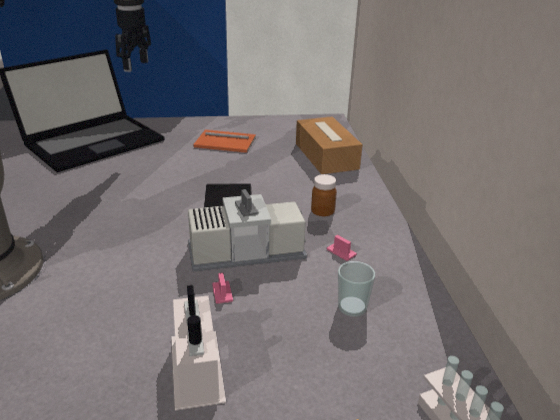

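Top view: photometer near (272,228) with the grey cap at (271,224), mat at (181,241), rack at (400,270), jar at (216,155) and beaker at (348,158). The pink cap-shaped pieces at (282,158) and (325,252) are look-alikes. The grey one on the deck fits the description, so I'll confirm it in enlarged crops.

Run:
```python
from h import *
T=np.load('top0.npy',allow_pickle=True).item();S=np.load('side0.npy',allow_pickle=True).item()
def crop(c,b,k):
    im=c['color'][b[1]:b[3],b[0]:b[2],::-1]; im=np.clip(im.astype(float)*1.3,0,255).astype('uint8')
    return cv2.resize(im,None,fx=k,fy=k,interpolation=cv2.INTER_CUBIC)
a=crop(T,(240,170,310,285),5); b=crop(S,(180,180,310,270),3)
cv2.imwrite('pics/c1.png',a)
cv2.imwrite('pics/c2.png',crop(S,(180,180,310,270),6))
cv2.imwrite('pics/c3.png',crop(T,(355,245,445,295),8))
cv2.imwrite('pics/c4.png',crop(S,(160,275,240,410),4))
```

```text
(no output)
```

View pics/c1.png

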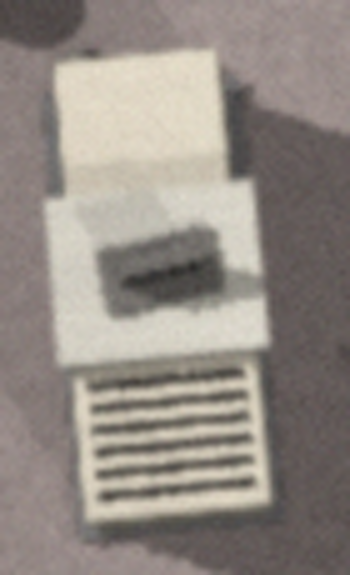

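View pics/c2.png

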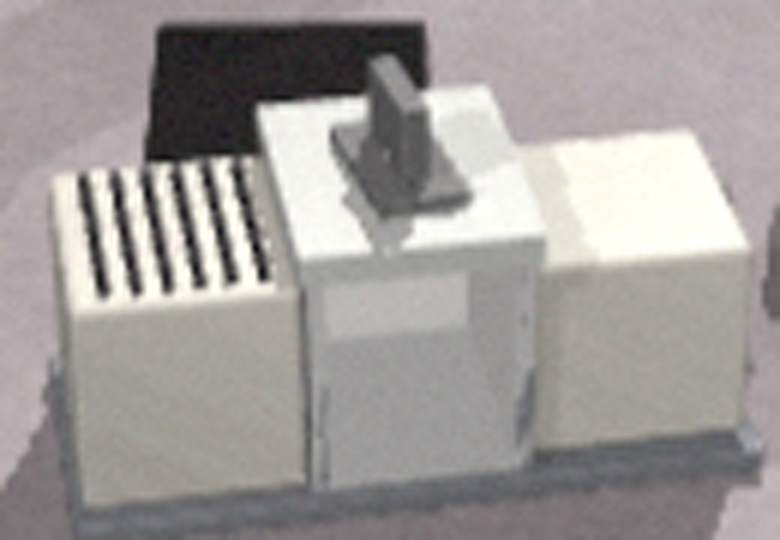

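View pics/c3.png

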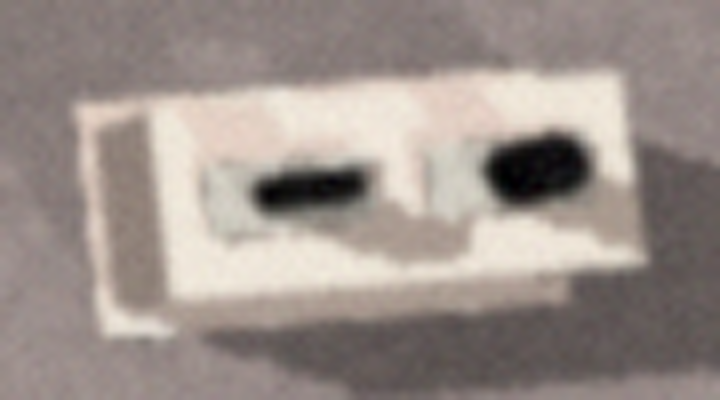

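View pics/c4.png

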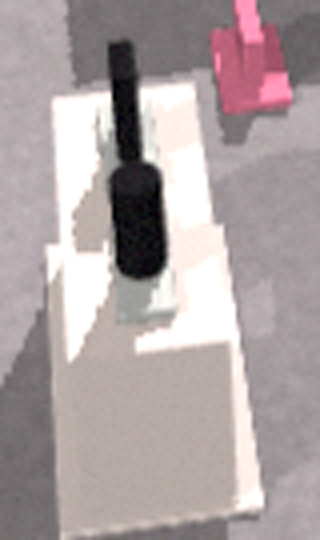

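Crops: the grey cap (with rib) lies on the deck over the slot, so it is the one meant and the pink pieces are not. In the rack, the flat handle is at top-view (393,268), the slot nearer the photometer; the round one is at (422,266). Next, measuring.

```bash
cat >> h.py <<'E'
def rect(c,mask,box,z,name=''):
    m=np.zeros(mask.shape,np.uint8); x0,y0,x1,y1=box; m[y0:y1,x0:x1]=mask[y0:y1,x0:x1]
    n,l,st,_=cv2.connectedComponentsWithStats(m); k=1+np.argmax(st[1:,4]); m=(l==k).astype(np.uint8)
    cs,_=cv2.findContours(cv2.resize(m*255,None,fx=4,fy=4,interpolation=cv2.INTER_LINEAR)//128,cv2.RETR_EXTERNAL,cv2.CHAIN_APPROX_NONE)
    p=max(cs,key=len)[:,0]/4.-0.375
    P=np.array([plane(c,u,v,z)[:2]*1000 for u,v in p],np.float32)
    r=cv2.minAreaRect(P); 
    print(name,'c',np.round(r[0],1),'size',np.round(r[1],1),'ang',round(r[2],1),'px',st[k][:4].tolist(),'cen',np.round(p.mean(0),1))
    return r,m
E
python3 - <<'E'
from h import *
T=np.load('top0.npy',allow_pickle=True).item();S=np.load('side0.npy',allow_pickle=True).item()
for c,b in((T,[(270,237),(260,190),(262,243),(265,222),(272,225),(300,230),(181,241)]),(S,[(235,207),(278,220),(240,213),(246,195),(228,192)])):
    for u,v in b: print((u,v),c['color'][v-1:v+2,u-1:u+2].mean((0,1)).round())
im=T['color'].astype(int)
br=im.sum(2)/3; rb=im[...,0]-im[...,2]
mat=(br<25).astype(np.uint8); rect(T,mat,(150,210,215,275),.004,'mat')
# photometer whole top (bright)
deck=((br>95)&(rb<12)).astype(np.uint8)
r,m=rect(T,deck,(240,195,300,250),.110,'deck'); cv2.imwrite('pics/m.png',cv2.resize(m[170:285,230:310]*255,None,fx=5,fy=5))
cap=((br<100)).astype(np.uint8); rect(T,cap,(256,214,286,234),.116,'cap')
h=(br<30).astype(np.uint8); rect(T,h,(382,255,404,280),.142,'flat')
rect(T,h,(412,255,435,280),.142,'round')
E
```

```text
(270, 237) [165. 162. 153.]
(260, 190) [173. 167. 152.]
(262, 243) [111. 107.  99.]
(265, 222) [86. 84. 80.]
(272, 225) [51. 49. 48.]
(300, 230) [76. 70. 68.]
(181, 241) [16. 15. 14.]
(235, 207) [165. 165. 161.]
(278, 220) [194. 191. 181.]
(240, 213) [108. 108. 107.]
(246, 195) [112. 110. 110.]
(228, 192) [33. 31. 32.]
mat c [515.4 277.4] size [116.7 116. ] ang 87.3 px [158, 220, 46, 44] cen [180.9 241.7]
deck c [555.6  39.3] size [140.2 135.1] ang 1.7 px [240, 195, 54, 55] cen [263.1 223.2]
cap c [547.2  23.8] size [37.1 62.3] ang 14.1 px [260, 216, 26, 17] cen [272.3 224. ]
flat c [ 439.3 -268.5] size [ 8.  29.3] ang 7.6 px [388, 267, 12, 4] cen [393.3 268.2]
round c [ 445.7 -336.3] size [16.1 28.3] ang 14.3 px [416, 263, 12, 7] cen [421.7 265.8]
```

Run:
```python
from h import *
T=np.load('top0.npy',allow_pickle=True).item();S=np.load('side0.npy',allow_pickle=True).item()
def prep(c):
    im=cv2.bilateralFilter(c['color'],5,30,2).astype(float); br=im.mean(2); return br,(im[...,0]-im[...,2])/br
br,ra=prep(T)
print('dk',[ (u,round(ra[237,u],3)) for u in (260,270,280,288)], 'hs',[round(ra[190,u],3) for u in (258,265,275)],[round(ra[v,270],3) for v in(246,252,258)],'gr',[round(ra[230,u],3) for u in(300,240)])
big=lambda m,b,n:cv2.imwrite('pics/'+n,cv2.resize((m*255).astype('uint8')[b[1]:b[3],b[0]:b[2]],None,fx=5,fy=5,interpolation=0))
deck=((br>105)&(ra<.10)).astype(np.uint8)
big(deck,(240,170,310,285),'m.png')
rect(T,cv2.morphologyEx(deck,cv2.MORPH_OPEN,np.ones((3,3),np.uint8)),(244,200,300,250),.110,'deck')
rib=(br<65).astype(np.uint8); big(rib,(240,170,310,285),'m1.png'); rect(T,rib,(256,214,286,234),.131,'rib')
br,ra=prep(S)
print([round(ra[v,u],3) for u,v in((235,207),(278,220),(270,200),(205,243),(295,212))])
deck=((br>130)&(ra<.055)).astype(np.uint8);big(deck,(180,180,310,270),'m2.png')
cv2.imwrite('pics/m.png',np.hstack([cv2.imread('pics/m.png'),cv2.imread('pics/m1.png')]))
```

```text
dk [(260, np.float64(0.075)), (270, np.float64(0.075)), (280, np.float64(0.075)), (288, np.float64(0.074))] hs [np.float64(0.128), np.float64(0.129), np.float64(0.134)] [np.float64(0.121), np.float64(0.126), np.float64(0.126)] gr [np.float64(0.098), np.float64(0.1)]
deck c [548.4  28.7] size [ 89.1 110.3] ang 5.8 px [248, 206, 46, 37] cen [270.6 224.1]
rib c [540.1  19.2] size [17.4 46.9] ang 13.3 px [265, 222, 19, 8] cen [274.3 225.6]
[np.float64(0.022), np.float64(0.068), np.float64(0.045), np.float64(0.066), np.float64(0.071)]
```

View pics/m.png

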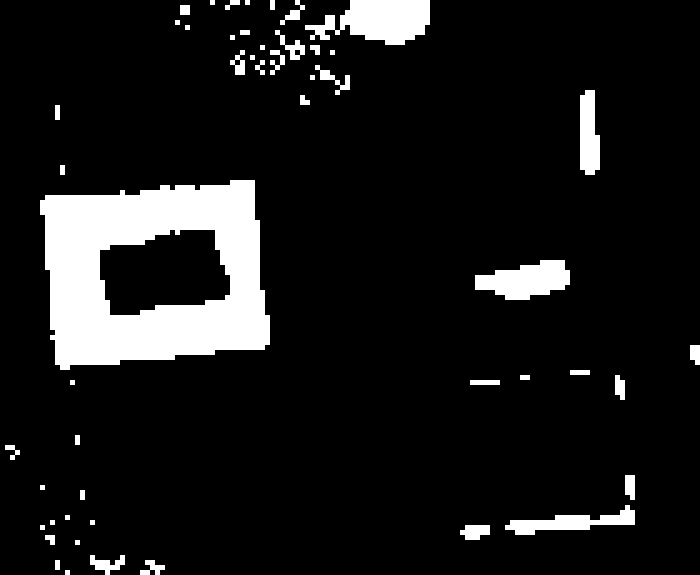

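View pics/m2.png

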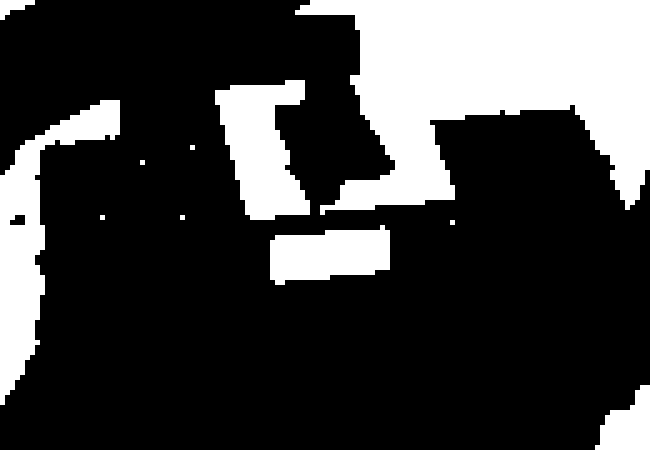

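```bash
cat >> h.py <<'E'
def prep(c):
    im=cv2.bilateralFilter(c['color'],5,30,2).astype(float); br=im.mean(2); return br,(im[...,0]-im[...,2])/br
def quad(c,mask,box,z,name=''):
    """fit 4 lines to the outer contour of the blob; returns centre & yaw(deg, mod 90) on plane z"""
    m=np.zeros(mask.shape,np.uint8); x0,y0,x1,y1=box; m[y0:y1,x0:x1]=mask[y0:y1,x0:x1]
    n,l,st,_=cv2.connectedComponentsWithStats(m); k=1+np.argmax(st[1:,4]); m=(l==k).astype(np.uint8)
    cs,_=cv2.findContours(cv2.resize(m*255,None,fx=4,fy=4,interpolation=cv2.INTER_LINEAR)//128,cv2.RETR_EXTERNAL,cv2.CHAIN_APPROX_NONE)
    p=max(cs,key=len)[:,0]/4.-0.375
    P=np.array([plane(c,u,v,z)[:2]*1000 for u,v in p],np.float32)
    r=cv2.minAreaRect(P); B=cv2.boxPoints(r); L=[]
    for i in range(4):
        a,b=B[i],B[(i+1)%4]; d=(b-a)/np.linalg.norm(b-a); ln=np.linalg.norm(b-a); n_=np.array([-d[1],d[0]])
        s=(P-a)@d; e=np.abs((P-a)@n_); q=P[(s>.12*ln)&(s<.88*ln)&(e<7)]
        f=cv2.fitLine(q,cv2.DIST_HUBER,0,.01,.01).ravel(); L.append(f)
    C=[]
    for i in range(4):
        f,g=L[i],L[(i+1)%4]; A=np.array([[f[0],-g[0]],[f[1],-g[1]]]); t=np.linalg.solve(A,g[2:]-f[2:]); C.append(f[2:]+t[0]*f[:2])
    C=np.array(C); sz=np.linalg.norm(np.roll(C,-1,0)-C,axis=1)
    print(name,'c',C.mean(0).round(1),'sides',sz.round(1),'angs',[round((np.degrees(np.arctan2(f[1],f[0]))+45)%90-45,1) for f in L])
    return C
E
python3 - <<'E'
from h import *
T=np.load('top0.npy',allow_pickle=True).item();S=np.load('side0.npy',allow_pickle=True).item()
br,ra=prep(T)
deck=cv2.morphologyEx(((br>105)&(ra<.10)).astype(np.uint8),cv2.MORPH_OPEN,np.ones((3,3),np.uint8))
quad(T,deck,(244,200,300,250),.110,'deck')
quad(T,(br<45).astype(np.uint8),(150,210,215,275),.004,'mat')
quad(T,((br<105)).astype(np.uint8),(256,214,287,235),.116,'cap')
# handle tops: rays of top camera onto .142 for handle blob's ends
h=(br<60).astype(np.uint8)
quad(T,h,(384,262,406,274),.142,'flat')
bs,rs=prep(S)
# side: tops of rib and flat handle
ys,xs=np.nonzero((bs<45)[280:312,180:200]); print('side flat top row',ys.min()+280,[ (y+280,xs[ys==y].min()+180,xs[ys==y].max()+180) for y in range(ys.min(),ys.min()+32,4)])
for X in ((.548,.0287,.110),): print(proj(S,X),proj(T,X))
ob=bot.get_obs(); from scipy.spatial.transform import Rotation as Ro
print(Ro.from_quat(np.roll(ob['tool_rot'],-1)).as_matrix().round(3))
def crop(c,b,k):
    im=c['color'][b[1]:b[3],b[0]:b[2],::-1]; im=np.clip(im.astype(float)*1.3,0,255).astype('uint8')
    return cv2.resize(im,None,fx=k,fy=k,interpolation=cv2.INTER_CUBIC)
cv2.imwrite('pics/d1.png',np.hstack([crop(T,(250,205,300,245),8),crop(S,(220,185,270,225),8)]))
cv2.imwrite('pics/d2.png',crop(T,(360,250,410,290),12))
E
```

```text
deck c [547.9  28.7] sides [ 84.1 106.9  86.3 106.8] angs [np.float32(6.6), np.float32(6.0), np.float32(5.4), np.float32(6.1)]
mat c [515.9 276.8] sides [117.3 115.7 118.8 117.5] angs [np.float32(-2.4), np.float32(-2.1), np.float32(-3.2), np.float32(-3.0)]
cap c [547.6  24.5] sides [36.8 57.2 33.4 61.6] angs [np.float32(10.1), np.float32(19.6), np.float32(13.0), np.float32(12.9)]
flat c [ 438.7 -268. ] sides [ 7.3 33.2 11.6 25.3] angs [np.float32(5.9), np.float32(-10.4), np.float32(0.6), np.float32(35.6)]Traceback (most recent call last):
  File "<stdin>", line 13, in <module>
    return umr_minimum(a, axis, None, out, keepdims, initial, where)
ValueError: zero-size array to reduction operation minimum which has no identity
```

Run:
```python
from h import *
T=np.load('top0.npy',allow_pickle=True).item();S=np.load('side0.npy',allow_pickle=True).item()
bs,rs=prep(S)
for y in range(284,316,3):
    print(y,bs[y,182:202].astype(int).tolist())
print(proj(S,(.548,.0287,.110)),proj(T,(.548,.0287,.110)), 'flat',proj(S,(.438,-.268,.142)))
ob=bot.get_obs(); from scipy.spatial.transform import Rotation as Ro
print(Ro.from_quat(np.roll(ob['tool_rot'],-1)).as_matrix().round(3))
def crop(c,b,k):
    im=c['color'][b[1]:b[3],b[0]:b[2],::-1]; im=np.clip(im.astype(float)*1.3,0,255).astype('uint8')
    return cv2.resize(im,None,fx=k,fy=k,interpolation=cv2.INTER_CUBIC)
cv2.imwrite('pics/d1.png',np.hstack([crop(T,(250,205,300,245),8),crop(S,(220,185,270,225),8)]))
cv2.imwrite('pics/d2.png',crop(T,(360,250,440,300),9))
```

```text
284 [91, 91, 90, 89, 88, 87, 86, 85, 81, 78, 83, 86, 87, 88, 89, 90, 91, 91, 91, 91]
287 [90, 90, 88, 87, 85, 27, 26, 24, 26, 28, 30, 61, 89, 91, 92, 91, 91, 90, 90, 90]
290 [91, 91, 90, 88, 86, 32, 24, 25, 26, 28, 29, 43, 89, 90, 90, 90, 90, 90, 90, 90]
293 [91, 91, 91, 91, 90, 48, 23, 24, 26, 27, 30, 36, 65, 89, 91, 91, 90, 89, 89, 89]
296 [120, 128, 128, 129, 128, 93, 14, 11, 13, 14, 17, 26, 86, 143, 153, 157, 161, 169, 173, 183]
299 [203, 206, 206, 205, 203, 191, 14, 14, 14, 15, 16, 27, 102, 198, 201, 198, 205, 206, 206, 208]
302 [206, 203, 180, 187, 186, 174, 49, 14, 11, 13, 12, 13, 82, 182, 179, 180, 187, 189, 191, 195]
305 [205, 199, 136, 189, 184, 177, 90, 12, 14, 15, 16, 16, 56, 141, 171, 169, 163, 187, 188, 189]
308 [205, 201, 145, 173, 176, 116, 107, 15, 17, 15, 14, 16, 38, 111, 173, 173, 176, 186, 188, 189]
311 [206, 201, 137, 127, 123, 121, 117, 58, 14, 12, 13, 14, 23, 89, 174, 175, 176, 177, 188, 188]
314 [206, 205, 200, 128, 125, 122, 118, 76, 17, 17, 17, 17, 22, 86, 176, 186, 184, 177, 188, 191]
[244.62539605 207.65877192] [270.53396684 224.20769129] flat [187.02837323 287.27332695]
[[-0.001 -0.914  0.405]
 [-0.002  0.405  0.914]
 [-1.    -0.    -0.002]]
```

View pics/d1.png

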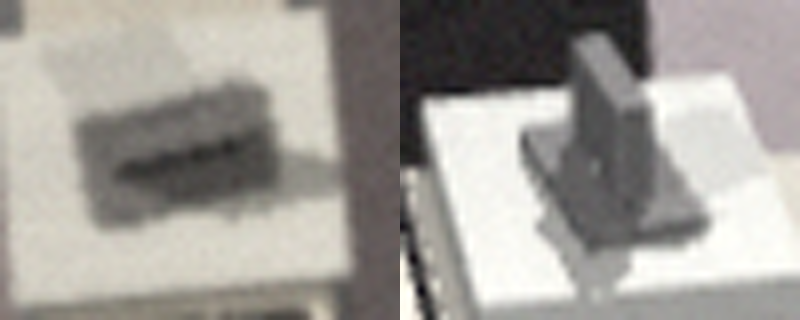

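View pics/d2.png

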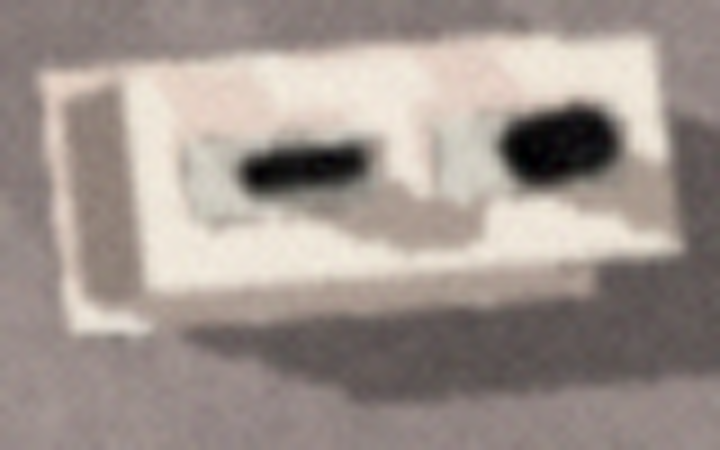

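Run:
```python
from h import *
T=np.load('top0.npy',allow_pickle=True).item();S=np.load('side0.npy',allow_pickle=True).item()
def P(L,z,s,o,c=T):
    for u,v in L: print((u,v),(plane(c,u/s+o[0]-.5+.5/s,v/s+o[1]-.5+.5/s,z)*1000).round(1)[:2])
print('rack');P([(40,72),(655,35),(685,248),(68,332)],.092,9,(360,250));
print('plate inner');P([(125,82),(148,290)],.092,9,(360,250))
print('handle L base, R top');P([(243,175)],.098,9,(360,250));P([(367,160)],.142,9,(360,250))
print('collar L');P([(185,145),(200,215)],.098,9,(360,250))
print('cap plate');P([(75,122),(265,80),(275,185),(98,228)],.116,8,(250,205))
# side top of handle flat: 
for u,v in ((186.7,286),(192.7,286)): print('side h',(plane(S,u,v,.142)*1000).round(1))
for u,v in ((570,40),(605,33),(645,98),(612,110)): print('rib top',(plane(S,(u-400)/8+220-.44,v/8+185-.44,.146)*1000).round(1))
```

```text
rack
(40, 72) [ 468.2 -208.3]
(655, 35) [ 480.5 -381.8]
(685, 248) [ 421.2 -386.7]
(68, 332) [ 396.4 -214.2]
plate inner
(125, 82) [ 465.7 -232.1]
(148, 290) [ 408.1 -236.7]
handle L base, R top
(243, 175) [ 439.7 -262.8]
(367, 160) [ 441.3 -285.1]
collar L
(185, 145) [ 447.8 -247. ]
(200, 215) [ 428.6 -250.5]
cap plate
(75, 122) [557.9  57.8]
(265, 80) [571.9  -1.7]
(275, 185) [538.6  -5.1]
(98, 228) [524.4  49.9]
side h [ 437.4 -264.7  142. ]
side h [ 447.  -265.5  142. ]
rib top [541.1  43.6 146. ]
rib top [550.6  46.7 146. ]
rib top [558.8  11.3 146. ]
rib top [549.9   5.7 146. ]
```

Checks agree on these poses:

| Thing | Position (mm) | Yaw |
|---|---|---|
| Slot | (548, 28.7), deck measured 85 x 107 | 6° |
| Cap | (549, 26) | 13° |
| Mat | (516, 277) | not needed |
| Flat holder | (441, -275), agrees from rack centre, collar and handle | 5.2° |

Moving above the cap.

Emit:
{"op": "drive_tool", "data": {
  "slide": [
    [276,-591,-20],
    [276,-591,-20],
    [276,-591,-20],
    [276,-591,-20],
    [276,-591,-20],
    [276,-591,-20],
    [276,-591,-20],
    [276,-591,-20],
    [276,-591,-20],
    [276,-591,-20]
  ],
  "turn": [
    [0,0,-0.925],
    [0,0,-0.925],
    [0,0,-0.925],
    [0,0,-0.925],
    [0,0,-0.925],
    [0,0,-0.925],
    [0,0,-0.925],
    [0,0,-0.925],
    [0,0,-0.925],
    [0,0,-0.925]
  ],
  "gripper": [1,1,1,1,1,1,1,1,1,1],
  "squeeze": 40
}}

```text
t: 1.1
eef_pos: [0.4847, 0.1624, 0.2152]
tool_rot: [0.702, -0.081, 0.703, 0.081]
contact_force: [1.4, 1.1, -0.6]
gripper_width: 0.996
```

Emit:
{"op": "drive_tool", "data": {
  "slide": [
    [64,-136,-5],
    [64,-136,-5],
    [64,-136,-5],
    [64,-136,-5],
    [64,-136,-5],
    [64,-136,-5]
  ],
  "turn": [
    [0,0,0],
    [0,0,0],
    [0,0,0],
    [0,0,0],
    [0,0,0],
    [0,0,0]
  ],
  "gripper": [0.6,0.6,0.6,0.6,0.6,0.6]
}}

```text
t: 1.7
eef_pos: [0.5481, 0.0278, 0.2098]
tool_rot: [0.701, -0.081, 0.703, 0.082]
contact_force: [0.5, -0.3, -0.0]
gripper_width: 0.599
```

Run:
```python
from h import *
c=cam('side'); save(c,'s1.png',(180,120,320,260),4); t=cam('top'); save(t,'t1.png',(220,170,320,270),6)
o=bot.get_obs(); print(o['eef_pos'],o['contact_force'],o['gripper_width'])
```

```text
[0.54818047 0.02837149 0.21001851] [-0.62745424  0.04563252  0.30009666] 0.6003610050183692
```

View pics/s1.png

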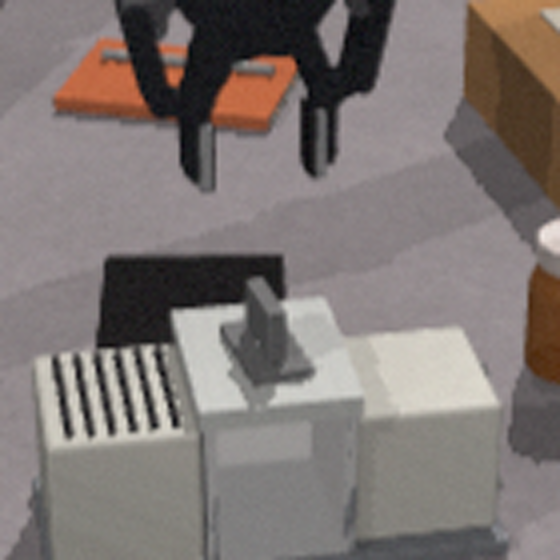

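The open gripper is above the rib (crop (262,310)) and centred on it. Descending.

Emit:
{"op": "drive_tool", "data": {
  "slide": [
    [1,-2,-40],
    [1,-2,-65],
    [1,-2,-80],
    [1,-2,-88],
    [1,-2,-88],
    [1,-2,-88]
  ],
  "turn": [
    [0,0,0],
    [0,0,0],
    [0,0,0],
    [0,0,0],
    [0,0,0],
    [0,0,0]
  ],
  "gripper": [0.5,0.5,0.5,0.5,0.5,0.5]
}}

```text
t: 2.4
eef_pos: [0.5496, 0.027, 0.1227]
tool_rot: [0.702, -0.082, 0.703, 0.083]
contact_force: [0.7, 0.7, -0.4]
gripper_width: 0.503
```

Emit:
{"op": "drive_tool", "data": {
  "slide": [
    [0,0,0],
    [0,0,0],
    [0,0,0],
    [0,0,0],
    [0,0,0],
    [0,0,0],
    [0,0,0],
    [0,0,0]
  ],
  "turn": [
    [0,0,0],
    [0,0,0],
    [0,0,0],
    [0,0,0],
    [0,0,0],
    [0,0,0],
    [0,0,0],
    [0,0,0]
  ],
  "gripper": [0.3,0.2,0.1,0,0,0,0,0],
  "squeeze": 30
}}

```text
t: 3.2
eef_pos: [0.5502, 0.0271, 0.1235]
tool_rot: [0.702, -0.082, 0.702, 0.083]
contact_force: [-1.0, 0.3, 5.2]
gripper_width: 0.108
```

Emit:
{"op": "drive_tool", "data": {
  "slide": [
    [0,0,10],
    [0,0,40],
    [0,0,80],
    [0,0,80],
    [0,0,80]
  ],
  "turn": [
    [0,0,0],
    [0,0,0],
    [0,0,0],
    [0,0,0],
    [0,0,0]
  ],
  "gripper": [0,0,0,0,0]
}}

```text
t: 3.7
eef_pos: [0.5507, 0.0272, 0.2046]
tool_rot: [0.703, -0.082, 0.702, 0.083]
contact_force: [-0.2, 0.6, -1.4]
gripper_width: 0.11
```

Run:
```python
from h import *
c=cam('side'); save(c,'s2.png',(180,120,320,260),4); t=cam('top'); save(t,'t2.png',(220,170,320,270),6)
o=bot.get_obs(); print(o['eef_pos'],o['contact_force'],o['gripper_width'])
```

```text
[0.54935333 0.02717265 0.20274996] [-0.11935832  1.14886585 -1.12522471] 0.11311236332925916
```

View pics/s2.png

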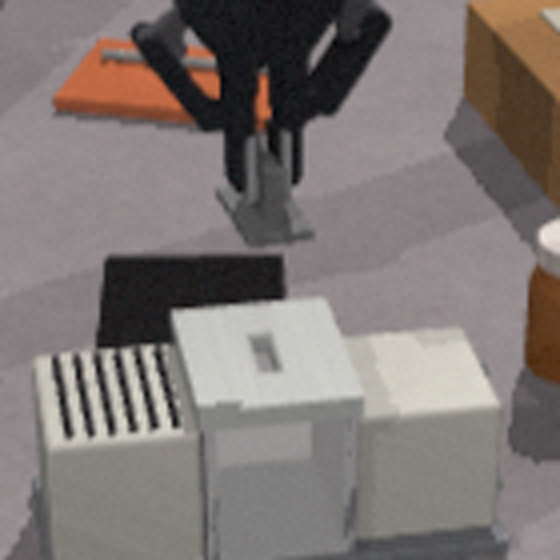

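View pics/t2.png

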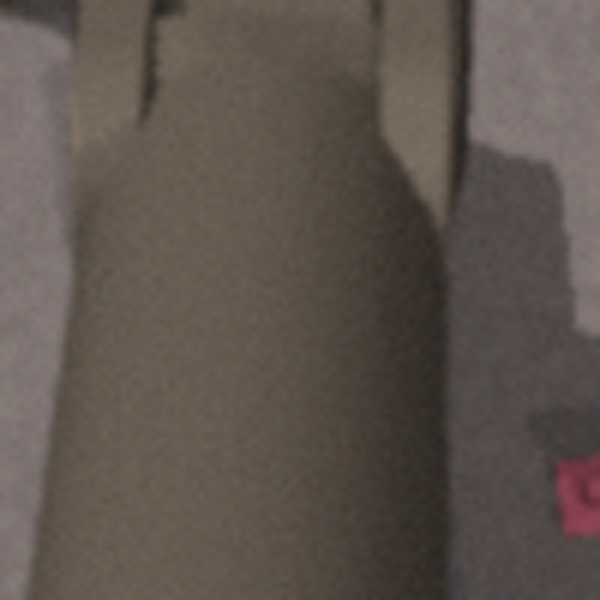

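Cap held upright, and the slot is uncovered at crop (266,352). Carrying the cap to the mat.

Emit:
{"op": "drive_tool", "data": {
  "slide": [
    [-33,250,0],
    [-33,250,0],
    [-33,250,0],
    [-33,250,0],
    [-33,250,0],
    [-33,250,0],
    [-33,250,0],
    [-33,250,-40],
    [-33,250,-80],
    [-33,250,-80]
  ],
  "turn": [
    [0,0,0],
    [0,0,0],
    [0,0,0],
    [0,0,0],
    [0,0,0],
    [0,0,0],
    [0,0,0],
    [0,0,0],
    [0,0,0],
    [0,0,0]
  ],
  "gripper": [0,0,0,0,0,0,0,0,0,0]
}}

```text
t: 4.8
eef_pos: [0.5129, 0.2729, 0.1176]
tool_rot: [0.698, -0.083, 0.706, 0.08]
contact_force: [-0.2, -0.1, -1.5]
gripper_width: 0.115
```

Run:
```python
from h import *
c=cam('side'); save(c,'s3.png',(150,90,330,230),4); t=cam('top'); save(t,'t3.png',(120,180,320,300),4)
np.save('top3.npy',t,allow_pickle=True);np.save('side3.npy',c,allow_pickle=True)
o=bot.get_obs(); print(o['eef_pos'],o['contact_force'],o['gripper_width'])
```

```text
[0.51648334 0.27515223 0.12261142] [ 0.03529352 -0.68342742  0.28217649] 0.11118539310018107
```

View pics/s3.png

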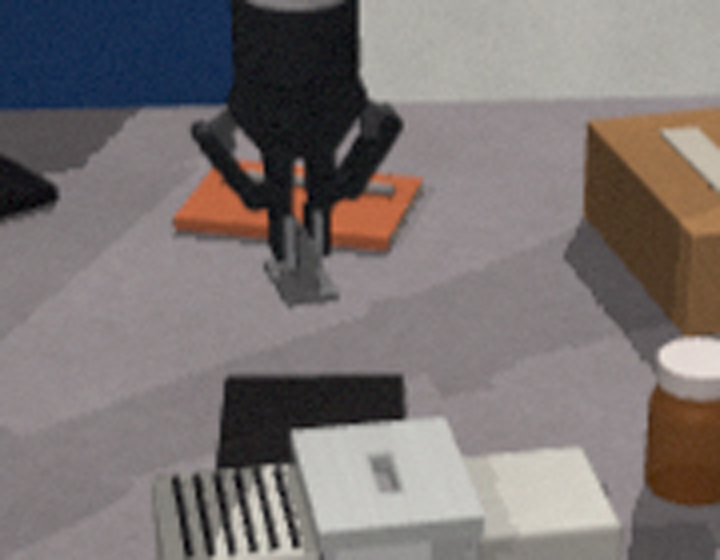

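View pics/t3.png

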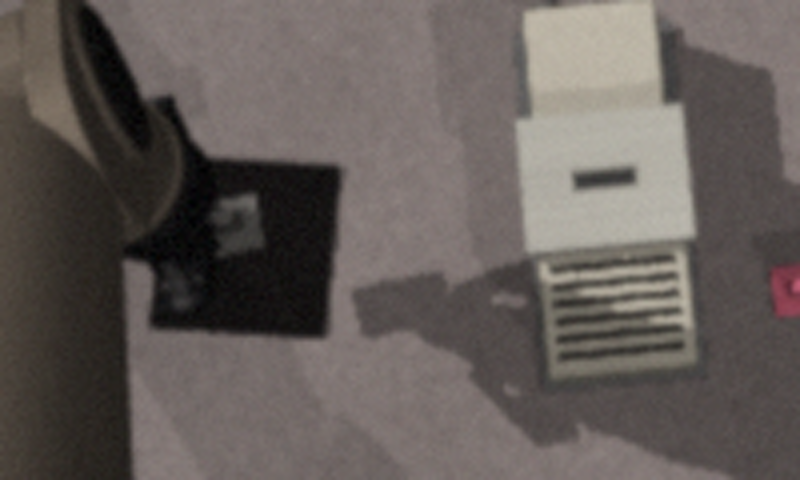

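Run:
```python
from h import *
t=np.load('top3.npy',allow_pickle=True).item();s=np.load('side3.npy',allow_pickle=True).item()
for u,v in((258,194),(265,250)): print('cap -y corner',(plane(t,120+u/4-.4,180+v/4-.4,.115)*1000).round(1))
br,ra=prep(t)
deck=cv2.morphologyEx(((br>95)&(ra<.095)).astype(np.uint8),cv2.MORPH_OPEN,np.ones((3,3),np.uint8))
quad(t,deck,(244,200,300,250),.110,'deck')
def cen(c,box,z):
    g=c['color'].mean(2)[box[1]:box[3],box[0]:box[2]]; bg=np.percentile(g,75); w=np.clip(bg-15-g,0,None)
    v,u=np.mgrid[box[1]:box[3],box[0]:box[2]]; U,V=(w*u).sum()/w.sum(),(w*v).sum()/w.sum()
    du,dv=u-U,v-V; M=np.array([[(w*du*du).sum(),(w*du*dv).sum()],[(w*du*dv).sum(),(w*dv*dv).sum()]]); ev,E=np.linalg.eigh(M); d=E[:,1]
    a,b=plane(c,U-5*d[0],V-5*d[1],z),plane(c,U+5*d[0],V+5*d[1],z); e=b-a
    print('slot',round(U,2),round(V,2),(plane(c,U,V,z)*1000).round(1),'yaw',np.degrees(np.arctan(-e[0]/e[1])).round(1))
cen(t,(258,216,284,232),.110)
cen(s,(238,200,254,218),.110)
save(s,'s3b.png',(225,190,275,230),12)
```

```text
cap -y corner [534.9 244.6 115. ]
cap -y corner [499.8 238.3 115. ]Traceback (most recent call last):
  File "<stdin>", line 6, in <module>
  File "h.py", line 37, in quad
    f=cv2.fitLine(q,cv2.DIST_HUBER,0,.01,.01).ravel(); L.append(f)
      ~~~~~~~~~~~^^^^^^^^^^^^^^^^^^^^^^^^^^^^
cv2.error: OpenCV(4.12.0) /io/opencv/modules/imgproc/src/linefit.cpp:50: error: (-215:Assertion failed) count > 0 in function 'fitLine2D_wods'
```

Run:
```python
from h import *
for i in range(3):
    o=bot.get_obs(); print(o['t'],o['eef_pos'].round(4),o['tool_rot'].round(3)); t=cam('top')
o=bot.get_obs(); print(o['t'],o['eef_pos'].round(4))
save(t,'t4.png',(150,200,220,270),8); np.save('top4.npy',t,allow_pickle=True)
s=np.load('side3.npy',allow_pickle=True).item(); save(s,'s3b.png',(225,190,275,230),12)
def cen(c,box,z):
    g=c['color'].mean(2)[box[1]:box[3],box[0]:box[2]]; bg=np.percentile(g,75); w=np.clip(bg-15-g,0,None)
    v,u=np.mgrid[box[1]:box[3],box[0]:box[2]]; U,V=(w*u).sum()/w.sum(),(w*v).sum()/w.sum()
    du,dv=u-U,v-V; M=np.array([[(w*du*du).sum(),(w*du*dv).sum()],[(w*du*dv).sum(),(w*dv*dv).sum()]]); ev,E=np.linalg.eigh(M); d=E[:,1]
    a,b=plane(c,U-5*d[0],V-5*d[1],z),plane(c,U+5*d[0],V+5*d[1],z); e=b-a
    print('slot',round(U,2),round(V,2),(plane(c,U,V,z)*1000).round(1),'yaw',np.degrees(np.arctan(-e[0]/e[1])).round(1))
cen(t,(258,216,284,232),.110)
cen(s,(238,200,254,218),.110)
```

```text
4.9 [0.5165 0.2752 0.1226] [ 0.701 -0.082  0.704  0.081]
4.95 [0.5175 0.2761 0.124 ] [ 0.702 -0.081  0.703  0.082]
5.0 [0.5179 0.2767 0.1246] [ 0.703 -0.081  0.702  0.083]
5.05 [0.518  0.2771 0.1249]
slot 270.65 224.09 [548.3  28.4 110. ] yaw 6.2
slot 245.9 207.63 [550.7  28.6 110. ] yaw 11.9
```

View pics/s3b.png

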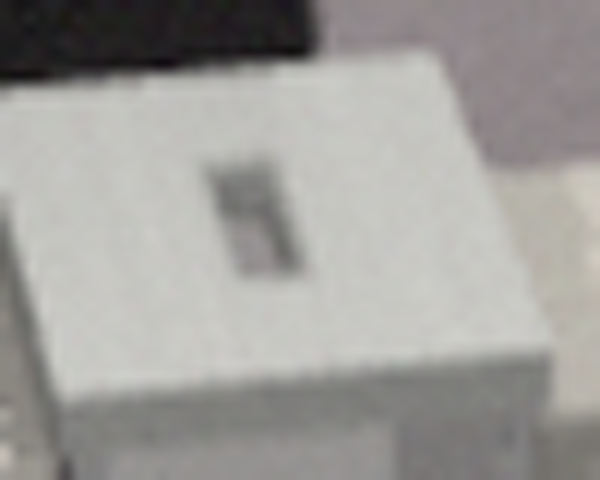

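View pics/t4.png

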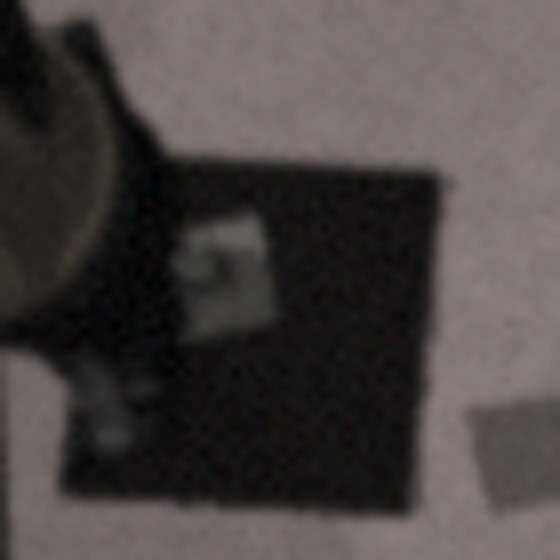

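Run:
```python
from h import *
t=np.load('top4.npy',allow_pickle=True).item();S=np.load('side0.npy',allow_pickle=True).item()
for u,v in((266,212),(277,320)): print('cap -y corner',(plane(t,150+u/8-.44,200+v/8-.44,.1174)*1000).round(1))
# mat back corners in side (c2 crop 6x, off 180,180)
for u,v in((160,25),(427,24),(147,158)): print('mat side',(plane(S,180+u/6-.42,180+v/6-.42,.004)*1000).round(1))
m=(515.9,276.8); th=np.radians(-2.7)
for a,b in((-60,60),(60,60)): print('mat from top',m[0]+a*np.cos(th)-b*np.sin(th),m[1]+a*np.sin(th)+b*np.cos(th))
```

```text
cap -y corner [539.7 247.6 117.4]
cap -y corner [505.8 242.3 117.4]
mat side [461.9 338.9   4. ]
mat side [581.4 331.6   4. ]
mat side [456.6 221.9   4. ]
mat from top 458.79299454486033 339.5597795402968
mat from top 578.6597795402967 333.90700545513965
```

Emit:
{"op": "drive_tool", "data": {
  "slide": [
    [0,2,-40],
    [0,2,-80],
    [0,2,-95],
    [0,2,-102],
    [0,2,-102],
    [0,2,-102],
    [0,2,-102]
  ],
  "turn": [
    [0,0,0],
    [0,0,0],
    [0,0,0],
    [0,0,0],
    [0,0,0],
    [0,0,0],
    [0,0,0]
  ],
  "gripper": [0,0,0,0,0,0,0]
}}

```text
t: 5.75
eef_pos: [0.5191, 0.2798, 0.0245]
tool_rot: [0.704, -0.08, 0.701, 0.083]
contact_force: [0.3, -0.4, -0.6]
gripper_width: 0.111
```

Run:
```python
from h import *
c=cam('side'); save(c,'s5.png',(200,130,260,200),8);cam('top'); t=cam('top'); save(t,'t5.png',(150,200,220,270),8)
o=bot.get_obs(); print(o['eef_pos'],o['contact_force'],o['gripper_width'])
```

```text
[0.51845365 0.2795095  0.02380133] [1.05401632 0.88618131 0.14880784] 0.11094507385985863
```

View pics/s5.png

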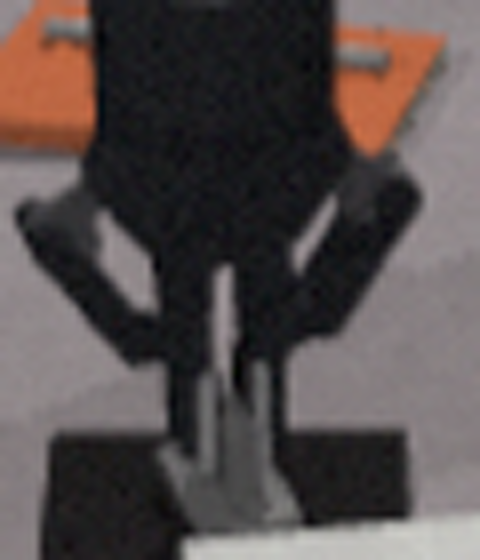

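View pics/t5.png

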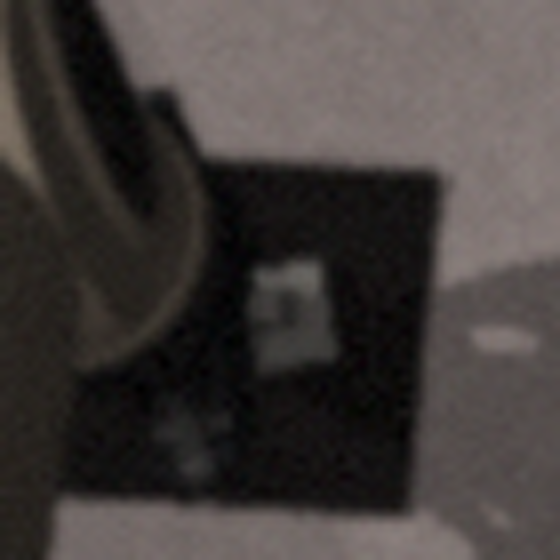

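Emit:
{"op": "drive_tool", "data": {
  "slide": [
    [0,0,-3],
    [0,0,-5],
    [0,0,-5],
    [0,0,-5],
    [0,0,-5]
  ],
  "turn": [
    [0,0,0],
    [0,0,0],
    [0,0,0],
    [0,0,0],
    [0,0,0]
  ],
  "gripper": [0,0,0,0,0]
}}

```text
t: 6.4
eef_pos: [0.5184, 0.2795, 0.0188]
tool_rot: [0.703, -0.081, 0.701, 0.083]
contact_force: [0.1, -0.1, -0.2]
gripper_width: 0.11
```

Emit:
{"op": "drive_tool", "data": {
  "slide": [
    [0,0,-1],
    [0,0,-1],
    [0,0,-1]
  ],
  "turn": [
    [0,0,0],
    [0,0,0],
    [0,0,0]
  ],
  "gripper": [0,0,0]
}}

```text
t: 6.7
eef_pos: [0.5184, 0.2794, 0.0177]
tool_rot: [0.703, -0.081, 0.701, 0.083]
contact_force: [0.4, 0.7, -1.8]
gripper_width: 0.108
```

Emit:
{"op": "drive_tool", "data": {
  "slide": [
    [0,0,-1],
    [0,0,-1],
    [0,0,-1]
  ],
  "turn": [
    [0,0,0],
    [0,0,0],
    [0,0,0]
  ],
  "gripper": [0,0,0]
}}

```text
t: 7.0
eef_pos: [0.5185, 0.2795, 0.0176]
tool_rot: [0.703, -0.081, 0.701, 0.083]
contact_force: [-1.5, -0.9, 8.2]
gripper_width: 0.106
```

Contact: 8 N upward at z = 17.6 mm, right where the height sums put it. Opening slowly and rising.

Emit:
{"op": "drive_tool", "data": {
  "slide": [
    [0,0,0],
    [0,0,0],
    [0,0,0],
    [0,0,0],
    [0,0,0],
    [0,0,0]
  ],
  "turn": [
    [0,0,0],
    [0,0,0],
    [0,0,0],
    [0,0,0],
    [0,0,0],
    [0,0,0]
  ],
  "gripper": [0.15,0.2,0.3,0.45,0.45,0.45]
}}

```text
t: 7.6
eef_pos: [0.5184, 0.2795, 0.0175]
tool_rot: [0.703, -0.081, 0.701, 0.083]
contact_force: [-0.3, 0.1, -0.2]
gripper_width: 0.452
```

Emit:
{"op": "drive_tool", "data": {
  "slide": [
    [0,0,10],
    [0,0,50],
    [0,0,100],
    [0,0,150],
    [0,-50,180],
    [0,-100,190],
    [0,-100,190],
    [0,-100,190]
  ],
  "turn": [
    [0,0,0],
    [0,0,0],
    [0,0,0],
    [0,0,0],
    [0,0,0],
    [0,0,0],
    [0,0,0],
    [0,0,0]
  ],
  "gripper": [0.45,0.45,0.45,0.45,0.45,0.45,0.45,0.45]
}}

```text
t: 8.4
eef_pos: [0.5189, 0.1772, 0.2089]
tool_rot: [0.704, -0.079, 0.701, 0.082]
contact_force: [-0.6, 0.6, -0.4]
gripper_width: 0.448
```

Run:
```python
from h import *
c=cam('side');cam('top'); t=cam('top'); save(t,'t6.png',(150,200,220,270),8)
o=bot.get_obs(); print(o['t'],o['eef_pos'],o['contact_force'],o['gripper_width'])
save(c,'s6.png',(180,150,320,260),5)
```

```text
8.55 [0.51796806 0.18120954 0.20714904] [0.42768438 1.17348401 0.42517657] 0.4499376155114121
```

View pics/t6.png

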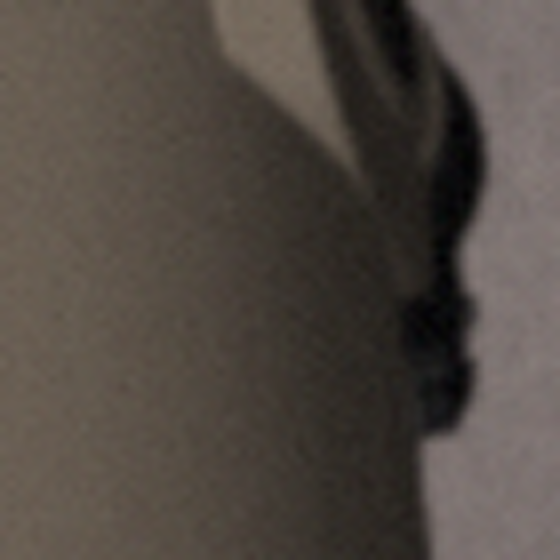

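View pics/s6.png

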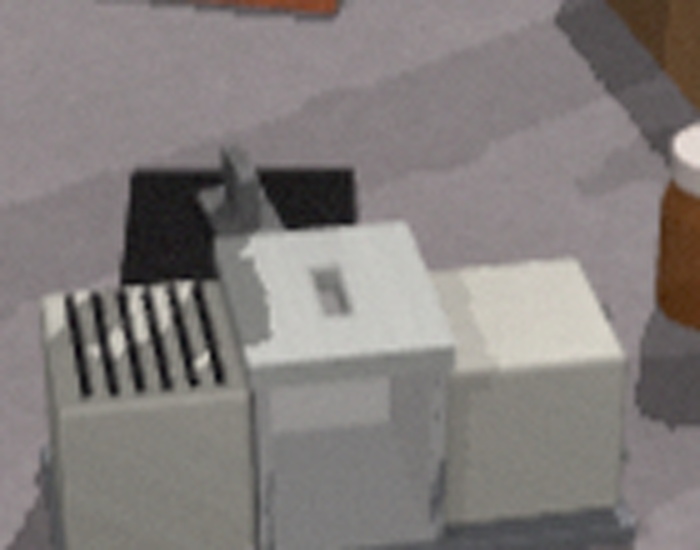

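Cap stands upright on the mat. Now to the flat-handled holder.

Emit:
{"op": "drive_tool", "data": {
  "slide": [
    [-76,-456,13],
    [-76,-456,13],
    [-76,-456,13],
    [-76,-456,13],
    [-76,-456,13],
    [-76,-456,13],
    [-76,-456,13],
    [-76,-456,13],
    [-76,-456,13],
    [-76,-456,13]
  ],
  "turn": [
    [0,0,-0.14],
    [0,0,-0.14],
    [0,0,-0.14],
    [0,0,-0.14],
    [0,0,-0.14],
    [0,0,-0.14],
    [0,0,-0.14],
    [0,0,-0.14],
    [0,0,-0.14],
    [0,0,-0.14]
  ],
  "gripper": [0.5,0.5,0.5,0.5,0.5,0.5,0.5,0.5,0.5,0.5]
}}

```text
t: 9.55
eef_pos: [0.4409, -0.2796, 0.2203]
tool_rot: [0.707, -0.031, 0.706, 0.032]
contact_force: [-0.1, 0.4, 0.4]
gripper_width: 0.499
```

Emit:
{"op": "drive_tool", "data": {
  "slide": [
    [0,0,0],
    [0,0,0],
    [0,0,0]
  ],
  "turn": [
    [0,0,0],
    [0,0,0],
    [0,0,0]
  ],
  "gripper": [0.5,0.5,0.5]
}}

```text
t: 9.85
eef_pos: [0.4418, -0.2772, 0.2198]
tool_rot: [0.707, -0.032, 0.706, 0.033]
contact_force: [0.0, 0.1, -0.9]
gripper_width: 0.497
```

Run:
```python
from h import *
t=cam('top'); c=cam('side'); c=cam('side')
o=bot.get_obs(); print(o['t'],o['eef_pos'],o['tool_rot'],o['contact_force'],o['gripper_width'])
save(t,'t7.png',(150,200,220,270),8); save(c,'s7.png',(130,210,260,410),3)
br,ra=prep(t); quad(t,(br<45).astype(np.uint8),(150,210,215,275),.004,'mat')
```

```text
10.0 [ 0.44159461 -0.27786836  0.22010166] [ 0.70681615 -0.03187704  0.7059037   0.03308706] [-1.09836972 -0.36232973  0.45521261] 0.4981857859116948
mat c [515.7 276.7] sides [117.5 116.  118.2 117.7] angs [np.float32(-2.3), np.float32(-2.5), np.float32(-2.6), np.float32(-3.4)]
```

View pics/t7.png

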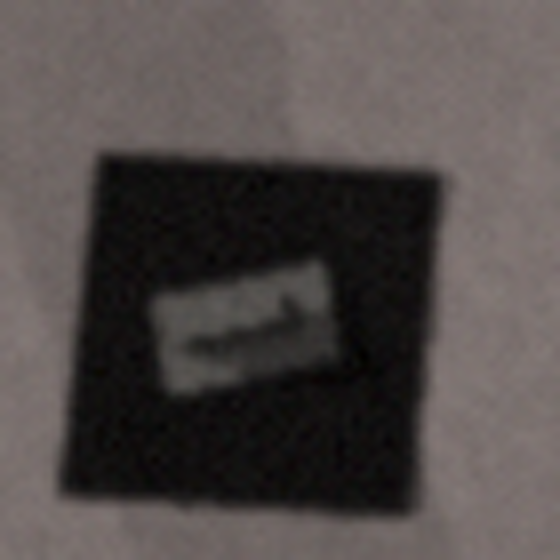

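View pics/s7.png

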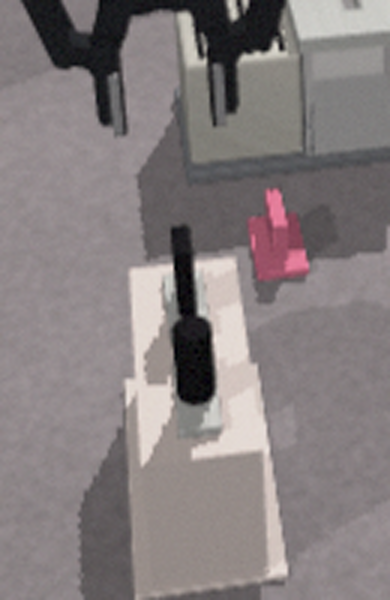

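Cap is mid-mat (crop (250,328) against mat centre (252,334), about 1–2 mm off). Gripper is above the flat handle (crop (180,270)). Descending.

Emit:
{"op": "drive_tool", "data": {
  "slide": [
    [0,3,0],
    [0,3,-40],
    [0,3,-75],
    [0,3,-100],
    [0,3,-110],
    [0,3,-115],
    [0,3,-115],
    [0,3,-115],
    [0,3,-115]
  ],
  "turn": [
    [0,0,0],
    [0,0,0],
    [0,0,0],
    [0,0,0],
    [0,0,0],
    [0,0,0],
    [0,0,0],
    [0,0,0],
    [0,0,0]
  ],
  "gripper": [0.5,0.5,0.5,0.5,0.5,0.5,0.5,0.5,0.5]
}}

```text
t: 10.9
eef_pos: [0.4424, -0.2753, 0.1063]
tool_rot: [0.708, -0.032, 0.705, 0.033]
contact_force: [0.0, -0.5, 0.5]
gripper_width: 0.502
```

Run:
```python
from h import *
c=cam('side')
o=bot.get_obs(); print(o['t'],o['eef_pos'],o['tool_rot'],o['contact_force'],o['gripper_width'])
save(c,'s8.png',(150,240,240,340),6)
```

```text
10.95 [ 0.44225802 -0.27516319  0.10608786] [ 0.70747555 -0.03207016  0.70524297  0.03289687] [-0.02212037  0.58150544 -0.33824852] 0.5009941442438557
```

View pics/s8.png

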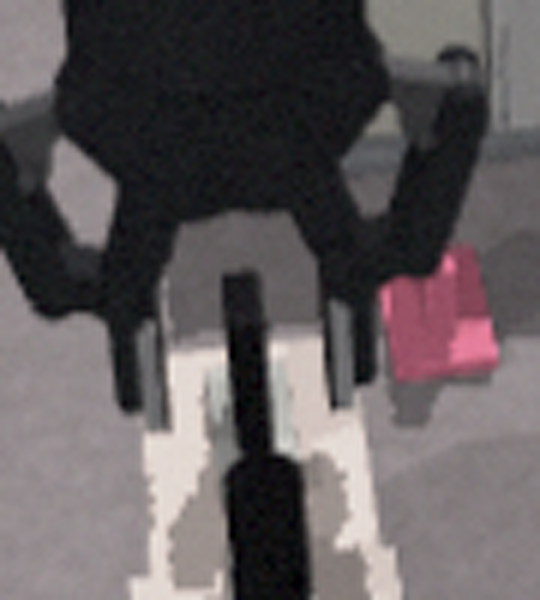

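Flat handle stands between the pads (crop (245,370), pads at 155 and 340), centred. Closing.

Emit:
{"op": "drive_tool", "data": {
  "slide": [
    [0,0,0],
    [0,0,0],
    [0,0,0],
    [0,0,0],
    [0,0,0],
    [0,0,0],
    [0,0,0],
    [0,0,0]
  ],
  "turn": [
    [0,0,0],
    [0,0,0],
    [0,0,0],
    [0,0,0],
    [0,0,0],
    [0,0,0],
    [0,0,0],
    [0,0,0]
  ],
  "gripper": [0.4,0.25,0.15,0.05,0,0,0,0],
  "squeeze": 45
}}

```text
t: 11.75
eef_pos: [0.4423, -0.2752, 0.1062]
tool_rot: [0.708, -0.032, 0.705, 0.033]
contact_force: [-1.4, 0.3, 4.9]
gripper_width: 0.115
```

Emit:
{"op": "drive_tool", "data": {
  "slide": [
    [0,0,4],
    [0,0,8],
    [0,0,15],
    [0,0,15]
  ],
  "turn": [
    [0,0,0],
    [0,0,0],
    [0,0,0],
    [0,0,0]
  ],
  "gripper": [0,0,0,0]
}}

```text
t: 12.15
eef_pos: [0.4428, -0.2756, 0.1221]
tool_rot: [0.708, -0.032, 0.705, 0.033]
contact_force: [0.4, 0.2, -1.2]
gripper_width: 0.11
```

Emit:
{"op": "drive_tool", "data": {
  "slide": [
    [0,0,30],
    [0,0,70],
    [0,0,110],
    [0,0,125],
    [0,0,125],
    [0,0,125]
  ],
  "turn": [
    [0,0,0],
    [0,0,0],
    [0,0,0],
    [0,0,0],
    [0,0,0],
    [0,0,0]
  ],
  "gripper": [0,0,0,0,0,0]
}}

```text
t: 12.75
eef_pos: [0.4425, -0.2751, 0.2465]
tool_rot: [0.708, -0.032, 0.705, 0.033]
contact_force: [0.7, -0.5, -2.2]
gripper_width: 0.108
```

Emit:
{"op": "drive_tool", "data": {
  "slide": [
    [15,42,0],
    [30,84,0],
    [45,126,0],
    [60,168,0],
    [75,210,0],
    [88,250,0],
    [98,280,0],
    [107,304,0],
    [107,304,0],
    [107,304,0]
  ],
  "turn": [
    [0,0,0.016],
    [0,0,0.016],
    [0,0,0.016],
    [0,0,0.016],
    [0,0,0.016],
    [0,0,0.016],
    [0,0,0.016],
    [0,0,0.016],
    [0,0,0.016],
    [0,0,0.016]
  ],
  "gripper": [0,0,0,0,0,0,0,0,0,0]
}}

```text
t: 13.75
eef_pos: [0.5485, 0.0289, 0.2446]
tool_rot: [0.706, -0.039, 0.706, 0.039]
contact_force: [0.4, -1.0, -0.6]
gripper_width: 0.11
```

Emit:
{"op": "drive_tool", "data": {
  "slide": [
    [0,0,0],
    [0,0,0],
    [0,0,0]
  ],
  "turn": [
    [0,0,0],
    [0,0,0],
    [0,0,0]
  ],
  "gripper": [0,0,0]
}}

```text
t: 14.05
eef_pos: [0.5482, 0.0279, 0.2444]
tool_rot: [0.706, -0.038, 0.706, 0.038]
contact_force: [-0.3, -0.4, -0.9]
gripper_width: 0.108
```

Run:
```python
from h import *
t=cam('top'); c=cam('side')
np.save('side9.npy',c,allow_pickle=True);np.save('top9.npy',t,allow_pickle=True)
o=bot.get_obs(); print(o['t'],o['eef_pos'],o['tool_rot'],o['contact_force'],o['gripper_width'])
save(c,'s9.png',(195,100,295,260),5); save(t,'t9.png',(230,170,320,270),6)
```

```text
14.15 [0.54842529 0.02833082 0.24467459] [ 0.70646859 -0.03827659  0.70567233  0.03825697] [-0.03246802  0.42709788 -1.12748216] 0.10945160869591175
```

View pics/s9.png

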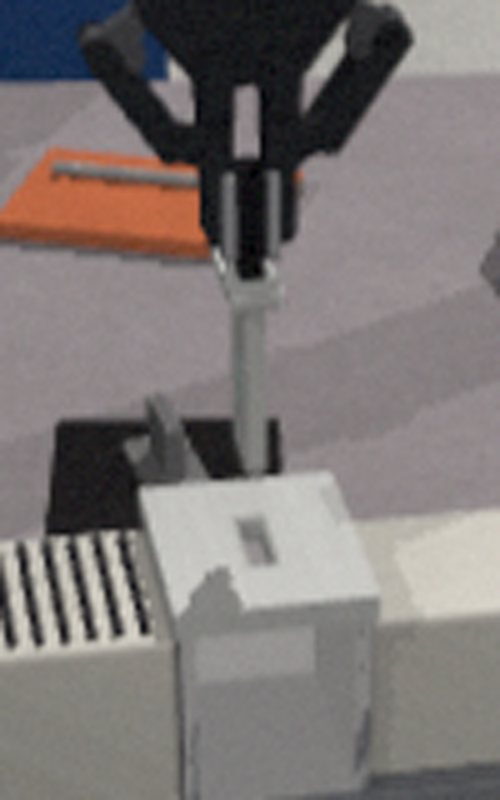

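View pics/t9.png

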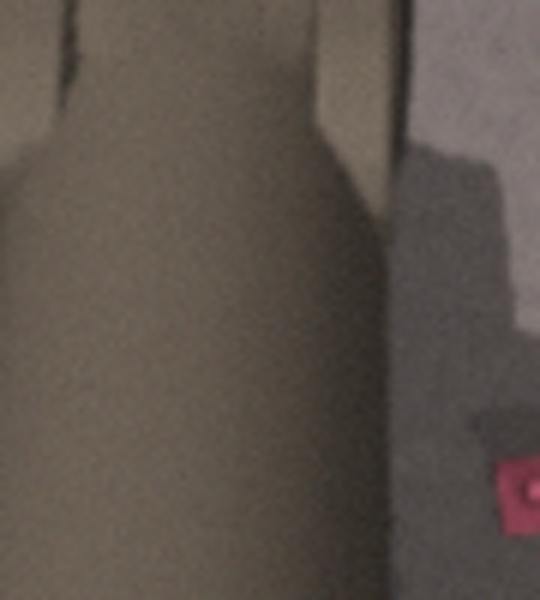

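The holder hangs upright from the gripper above the slot (side crop: foot at (257,472), slot at (257,540)). Lowering to about 10 mm above the deck, to compare foot and slot in the same view.

Emit:
{"op": "drive_tool", "data": {
  "slide": [
    [1,0,-10],
    [1,0,-20],
    [1,0,-25],
    [1,0,-25],
    [1,0,-25],
    [1,0,-25]
  ],
  "turn": [
    [0,0,0],
    [0,0,0],
    [0,0,0],
    [0,0,0],
    [0,0,0],
    [0,0,0]
  ],
  "gripper": [0,0,0,0,0,0]
}}

```text
t: 14.75
eef_pos: [0.5497, 0.0283, 0.2199]
tool_rot: [0.707, -0.038, 0.706, 0.038]
contact_force: [0.1, -0.7, -1.8]
gripper_width: 0.113
```

Run:
```python
from h import *
c=cam('side')
np.save('side10.npy',c,allow_pickle=True)
o=bot.get_obs(); print(o['t'],o['eef_pos'],o['tool_rot'],o['contact_force'],o['gripper_width'])
save(c,'s10.png',(215,140,275,230),8)
p=o['eef_pos']; th=np.radians(6.1); ex=np.array([np.cos(th),np.sin(th),0]); ey=np.array([-np.sin(th),np.cos(th),0])
pr=lambda X:((proj(c,X)-[215,140])*8+3.5).round(0)
f=np.array([p[0],p[1],p[2]-.0982])
for n,a,b,z in(('fL-',-4,-18,4),('fR-',4,-18,4),('fL+',-4,18,4),('fR+',4,18,4),('uL-',-4,-18,80),('uR-',4,-18,80),('colL-',-11,-26,84),('colR-',11,-26,84),('colL+',-11,26,90),('colR+',11,26,90)): print(n,pr(f+ex*a/1000+ey*b/1000+[0,0,z/1000]))
s=np.array([.5483,.0284,.110])
for a,b in((-5,-19),(5,-19),(-5,19),(5,19)): print('slot',pr(s+ex*a/1000+ey*b/1000))
```

```text
14.8 [0.54966558 0.02836055 0.21995665] [ 0.70667173 -0.03822116  0.70547069  0.03827952] [ 1.11329697  0.35619284 -1.02805596] 0.11413716036638749
fL- [243. 530.]
fR- [273. 527.]
fL+ [220. 462.]
fR+ [250. 459.]
uL- [240. 269.]
uR- [271. 267.]
colL- [217. 272.]
colR- [304. 265.]
colL+ [185. 160.]
colR+ [269. 153.]
slot [235. 584.]
slot [272. 580.]
slot [212. 511.]
slot [248. 508.]
```

View pics/s10.png

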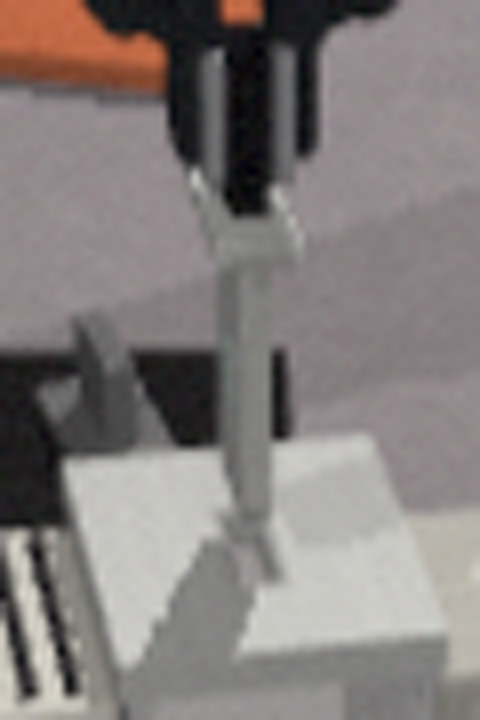

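Run:
```python
from h import *
c=np.load('side10.npy',allow_pickle=True).item(); S=np.load('side0.npy',allow_pickle=True).item(); s3=np.load('side3.npy',allow_pickle=True).item()
im=c['color'][155:220,228:263,::-1]; im=np.clip((im.astype(float)-20)*1.4,0,255).astype('uint8')
a=cv2.resize(im,None,fx=9,fy=9,interpolation=cv2.INTER_CUBIC)
im=s3['color'][193:220,228:263,::-1]; im=np.clip((im.astype(float)-60)*2,0,255).astype('uint8')
b=cv2.resize(im,None,fx=12,fy=12,interpolation=cv2.INTER_CUBIC)
b=cv2.copyMakeBorder(b,0,a.shape[0]-b.shape[0],0,0,cv2.BORDER_CONSTANT)
cv2.imwrite('pics/e1.png',np.hstack([a,b]))
g=c['color'].mean(2)
for v in range(176,208,2): print(v,g[v,238:256].astype(int).tolist())
print('slot clear')
g=s3['color'].mean(2)
for v in range(200,216): print(v,g[v,238:256].astype(int).tolist())
```

```text
176 [130, 126, 127, 127, 107, 99, 108, 125, 126, 121, 124, 132, 130, 128, 127, 130, 133, 133]
178 [131, 131, 128, 125, 107, 103, 105, 125, 128, 126, 127, 130, 130, 132, 130, 131, 131, 131]
180 [132, 128, 128, 126, 108, 102, 106, 130, 125, 125, 127, 131, 135, 133, 131, 132, 128, 133]
182 [129, 127, 126, 127, 110, 113, 107, 125, 125, 128, 129, 132, 132, 131, 128, 133, 133, 130]
184 [41, 44, 41, 51, 80, 105, 115, 122, 129, 128, 119, 43, 68, 131, 128, 130, 131, 129]
186 [24, 31, 32, 35, 71, 107, 108, 120, 127, 127, 116, 24, 56, 116, 127, 132, 128, 127]
188 [29, 25, 31, 38, 74, 109, 109, 122, 126, 128, 120, 27, 46, 108, 128, 127, 126, 130]
190 [30, 30, 21, 36, 73, 105, 108, 121, 127, 126, 117, 30, 47, 105, 130, 133, 134, 133]
192 [27, 29, 31, 36, 73, 104, 108, 124, 126, 128, 117, 31, 40, 89, 138, 146, 142, 144]
194 [31, 27, 36, 37, 78, 98, 108, 124, 128, 128, 120, 43, 49, 114, 147, 156, 159, 158]
196 [154, 151, 155, 153, 141, 104, 106, 125, 128, 127, 136, 182, 196, 197, 200, 197, 196, 197]
198 [193, 191, 193, 190, 173, 105, 107, 120, 130, 128, 135, 184, 197, 197, 202, 199, 194, 186]
200 [
[... 1205 characters left out ...]
 163, 193, 195, 194, 195, 194, 197]
209 [196, 196, 196, 195, 192, 172, 149, 146, 142, 120, 115, 154, 187, 196, 195, 194, 197, 195]
210 [198, 193, 196, 197, 194, 182, 152, 144, 148, 135, 105, 142, 175, 196, 196, 195, 198, 195]
211 [198, 197, 196, 196, 195, 188, 165, 146, 146, 141, 113, 128, 167, 196, 194, 197, 196, 195]
212 [197, 197, 195, 199, 193, 193, 173, 147, 149, 151, 138, 141, 168, 189, 196, 195, 197, 195]
213 [200, 196, 196, 198, 198, 193, 189, 179, 180, 178, 174, 181, 185, 191, 197, 196, 198, 198]
214 [199, 199, 197, 197, 200, 195, 194, 196, 194, 195, 196, 198, 198, 194, 199, 195, 196, 196]
215 [197, 195, 197, 198, 200, 196, 195, 194, 197, 196, 197, 197, 197, 195, 197, 196, 197, 198]
```

View pics/e1.png

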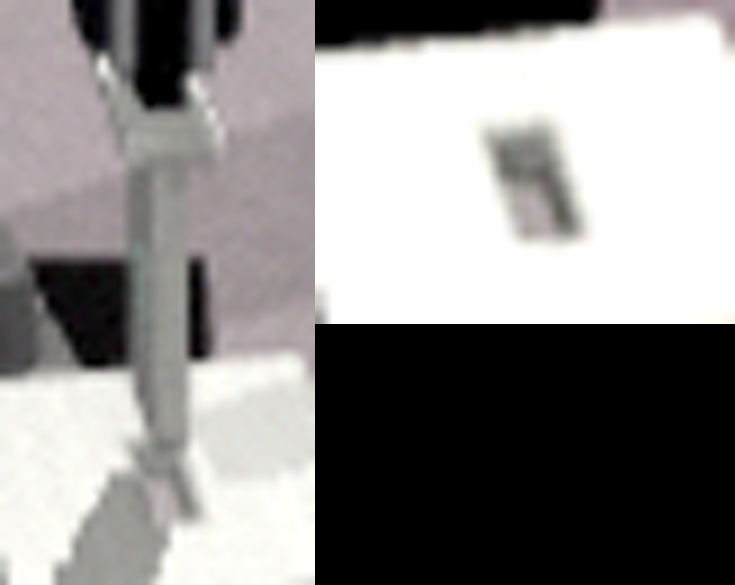

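Side view (e1): blade near face at columns 244.5–248.4, slot mouth centre line about 247.3 at that depth, so the foot sits about 1.7 mm too far -x. The top-view grasp geometry asks for about -1 mm in y. Correcting, then entering the mouth slowly.

Emit:
{"op": "drive_tool", "data": {
  "slide": [
    [1.4,-1,0],
    [1.4,-1,-4],
    [1.4,-1,-8],
    [1.4,-1,-10],
    [1.4,-1,-12],
    [1.4,-1,-12],
    [1.4,-1,-12]
  ],
  "turn": [
    [0,0,0],
    [0,0,0],
    [0,0,0],
    [0,0,0],
    [0,0,0],
    [0,0,0],
    [0,0,0]
  ],
  "gripper": [0,0,0,0,0,0,0]
}}

```text
t: 15.5
eef_pos: [0.5511, 0.0274, 0.208]
tool_rot: [0.707, -0.038, 0.705, 0.038]
contact_force: [0.6, -0.4, -1.5]
gripper_width: 0.112
```

Run:
```python
from h import *
c=cam('side')
o=bot.get_obs(); print(o['t'],o['eef_pos'],o['contact_force'],o['torque'],o['gripper_width'])
im=c['color'][155:225,225:270,::-1]; im=np.clip((im.astype(float)-20)*1.4,0,255).astype('uint8')
cv2.imwrite('pics/e2.png',cv2.resize(im,None,fx=8,fy=8,interpolation=cv2.INTER_CUBIC))
```

```text
15.55 [0.55115267 0.02734936 0.20807084] [ 0.07738005 -0.99387402 -0.38369217] [ 0.02723325 -0.03234808 -0.01464772] 0.11160360255815563
```

View pics/e2.png

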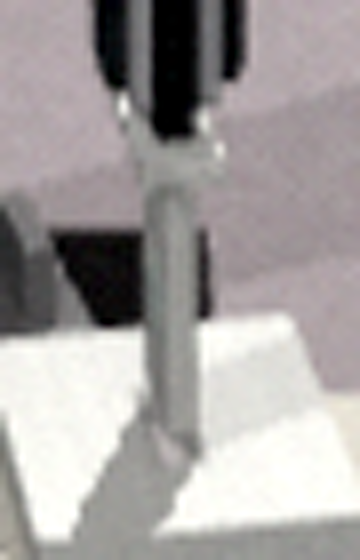

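Emit:
{"op": "drive_tool", "data": {
  "slide": [
    [0,0,-2],
    [0,0,-4],
    [0,0,-4],
    [0,0,-4]
  ],
  "turn": [
    [0,0,0],
    [0,0,0],
    [0,0,0],
    [0,0,0]
  ],
  "gripper": [0,0,0,0]
}}

```text
t: 15.95
eef_pos: [0.5511, 0.0273, 0.204]
tool_rot: [0.707, -0.038, 0.705, 0.038]
contact_force: [-0.0, 0.1, -1.2]
gripper_width: 0.114
```

Emit:
{"op": "drive_tool", "data": {
  "slide": [
    [0,0,-2],
    [0,0,-3],
    [0,0,-3],
    [0,0,-3]
  ],
  "turn": [
    [0,0,0],
    [0,0,0],
    [0,0,0],
    [0,0,0]
  ],
  "gripper": [0,0,0,0]
}}

```text
t: 16.35
eef_pos: [0.5511, 0.0273, 0.2009]
tool_rot: [0.707, -0.038, 0.705, 0.038]
contact_force: [-0.4, 0.0, -0.6]
gripper_width: 0.11
```

Run:
```python
from h import *
c=cam('side')
o=bot.get_obs(); print(o['t'],o['eef_pos'],o['contact_force'],o['torque'],o['gripper_width'])
im=c['color'][155:225,225:270,::-1]; im=np.clip((im.astype(float)-20)*1.4,0,255).astype('uint8')
cv2.imwrite('pics/e3.png',cv2.resize(im,None,fx=8,fy=8,interpolation=cv2.INTER_CUBIC))
```

```text
16.4 [0.55112659 0.02730223 0.20097439] [-0.53443538  0.11896248 -0.4515432 ] [0.04985812 0.04928156 0.01735656] 0.11050275443246163
```

View pics/e3.png

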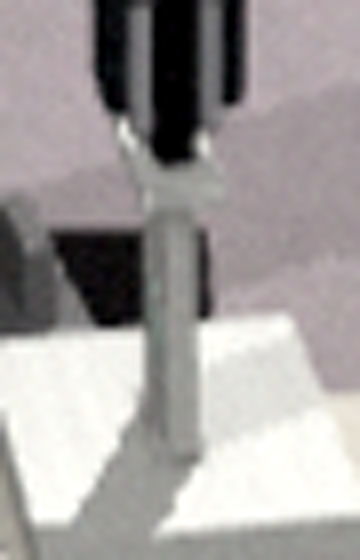

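The foot has entered the mouth with no contact force. Continuing gently.

Emit:
{"op": "drive_tool", "data": {
  "slide": [
    [0,0,-2],
    [0,0,-4],
    [0,0,-5],
    [0,0,-5],
    [0,0,-5]
  ],
  "turn": [
    [0,0,0],
    [0,0,0],
    [0,0,0],
    [0,0,0],
    [0,0,0]
  ],
  "gripper": [0,0,0,0,0]
}}

```text
t: 16.9
eef_pos: [0.5512, 0.0273, 0.196]
tool_rot: [0.707, -0.038, 0.705, 0.038]
contact_force: [0.5, -0.3, -1.2]
gripper_width: 0.11
```

Emit:
{"op": "drive_tool", "data": {
  "slide": [
    [0,0,-2],
    [0,0,-4],
    [0,0,-5],
    [0,0,-5],
    [0,0,-5]
  ],
  "turn": [
    [0,0,0],
    [0,0,0],
    [0,0,0],
    [0,0,0],
    [0,0,0]
  ],
  "gripper": [0,0,0,0,0]
}}

```text
t: 17.4
eef_pos: [0.5512, 0.0273, 0.191]
tool_rot: [0.707, -0.038, 0.705, 0.038]
contact_force: [0.6, 0.1, -0.6]
gripper_width: 0.113
```

Emit:
{"op": "drive_tool", "data": {
  "slide": [
    [0,0,-3],
    [0,0,-6],
    [0,0,-9],
    [0,0,-12],
    [0,0,-12],
    [0,0,-12]
  ],
  "turn": [
    [0,0,0],
    [0,0,0],
    [0,0,0],
    [0,0,0],
    [0,0,0],
    [0,0,0]
  ],
  "gripper": [0,0,0,0,0,0]
}}

```text
t: 18.0
eef_pos: [0.5511, 0.0273, 0.1788]
tool_rot: [0.707, -0.038, 0.706, 0.038]
contact_force: [0.7, 0.7, -1.0]
gripper_width: 0.105
```

Emit:
{"op": "drive_tool", "data": {
  "slide": [
    [0,0,-3],
    [0,0,-6],
    [0,0,-9],
    [0,0,-12],
    [0,0,-12],
    [0,0,-12]
  ],
  "turn": [
    [0,0,0],
    [0,0,0],
    [0,0,0],
    [0,0,0],
    [0,0,0],
    [0,0,0]
  ],
  "gripper": [0,0,0,0,0,0]
}}

```text
t: 18.6
eef_pos: [0.5511, 0.0272, 0.1668]
tool_rot: [0.707, -0.038, 0.706, 0.038]
contact_force: [0.4, -0.6, 0.3]
gripper_width: 0.108
```

Run:
```python
from h import *
c=cam('side');F=[];M=[]
for i in range(4):
    o=bot.get_obs(); F.append(o['contact_force']);M.append(o['torque']); cam('side')
print(o['t'],o['eef_pos'],np.mean(F,0).round(2),np.mean(M,0).round(3),o['gripper_width'])
im=c['color'][155:225,225:270,::-1]; im=np.clip((im.astype(float)-20)*1.4,0,255).astype('uint8')
cv2.imwrite('pics/e4.png',cv2.resize(im,None,fx=8,fy=8,interpolation=cv2.INTER_CUBIC))
```

```text
18.8 [0.55123421 0.02726397 0.1669765 ] [ 0.11  0.31 -0.79] [-0.003  0.012  0.016] 0.1129705169889351
```

View pics/e4.png

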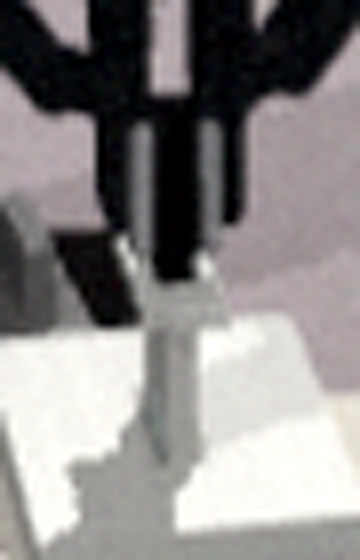

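Blade is deep in the slot and the force reading shows only the holder's weight. Continuing.

Emit:
{"op": "drive_tool", "data": {
  "slide": [
    [0,0,-3],
    [0,0,-7],
    [0,0,-11],
    [0,0,-15],
    [0,0,-15],
    [0,0,-15]
  ],
  "turn": [
    [0,0,0],
    [0,0,0],
    [0,0,0],
    [0,0,0],
    [0,0,0],
    [0,0,0]
  ],
  "gripper": [0,0,0,0,0,0]
}}

```text
t: 19.45
eef_pos: [0.5511, 0.0272, 0.1518]
tool_rot: [0.707, -0.038, 0.706, 0.038]
contact_force: [-0.1, 0.8, -0.9]
gripper_width: 0.111
```

Emit:
{"op": "drive_tool", "data": {
  "slide": [
    [0,0,-3],
    [0,0,-7],
    [0,0,-11],
    [0,0,-15],
    [0,0,-15],
    [0,0,-15]
  ],
  "turn": [
    [0,0,0],
    [0,0,0],
    [0,0,0],
    [0,0,0],
    [0,0,0],
    [0,0,0]
  ],
  "gripper": [0,0,0,0,0,0]
}}

```text
t: 20.05
eef_pos: [0.5511, 0.0271, 0.1367]
tool_rot: [0.706, -0.038, 0.706, 0.038]
contact_force: [-0.0, -0.2, -1.6]
gripper_width: 0.108
```

Run:
```python
from h import *
cam('side');c=cam('side');F=[];M=[]
for i in range(4):
    o=bot.get_obs(); F.append(o['contact_force']);M.append(o['torque']); cam('side')
p=o['eef_pos'];print(o['t'],p,np.mean(F,0).round(2),np.mean(M,0).round(3),o['gripper_width'])
im=c['color'][170:230,220:275,::-1]; im=np.clip((im.astype(float)-20)*1.3,0,255).astype('uint8')
cv2.imwrite('pics/e5.png',cv2.resize(im,None,fx=10,fy=10,interpolation=cv2.INTER_CUBIC))
th=np.radians(6.1); ex=np.array([np.cos(th),np.sin(th),0]); ey=np.array([-np.sin(th),np.cos(th),0])
f=np.array([p[0],p[1],p[2]-.0982]); pr=lambda X:((proj(c,X)-[220,170])*10+4.5).round(0)
for n,a,b,z in(('bladeL-',-4,-18,74),('R',4,-18,74),('colL- bot',-11,-26,84),('colR- bot',11,-26,84),('colL- top',-11,-26,90),('colR- top',11,-26,90),('hL- base',-5,-12,90),('hR',5,-12,90)): print(n,pr(f+ex*a/1000+ey*b/1000+[0,0,z/1000]))
```

```text
20.3 [0.55128048 0.02723132 0.13696874] [ 0.15  0.02 -1.32] [0.01  0.002 0.   ] 0.1113721443228005
bladeL- [262. 418.]
R [300. 414.]
colL- bot [235. 399.]
colR- bot [339. 390.]
colL- top [234. 374.]
colR- top [339. 365.]
hL- base [252. 338.]
hR [299. 334.]
```

View pics/e5.png

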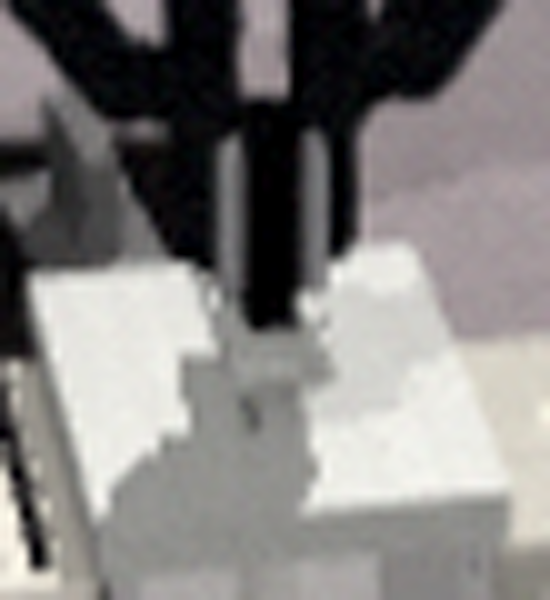

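Run:
```python
from h import *
G=[]
for i in range(4): c=cam('side'); G.append(c['color'].astype(float))
I=np.mean(G,0); np.save('avg.npy',I); g=I.mean(2)
print('cols',list(range(242,256)))
for v in range(194,218): print(v,g[v,242:256].astype(int).tolist(), I[v,246].astype(int).tolist())
b=np.clip((I[185:225,230:270,::-1]-60)*1.9,0,255).astype('uint8')
cv2.imwrite('pics/e6.png',cv2.resize(b,None,fx=15,fy=15,interpolation=cv2.INTER_CUBIC))
o=bot.get_obs();print(o['t'],o['eef_pos'])
```

```text
cols [242, 243, 244, 245, 246, 247, 248, 249, 250, 251, 252, 253, 254, 255]
194 [108, 101, 60, 17, 18, 15, 16, 31, 74, 106, 99, 24, 54, 125] [18, 16, 21]
195 [106, 101, 61, 18, 14, 14, 19, 31, 74, 108, 101, 62, 107, 178] [12, 16, 14]
196 [104, 101, 60, 20, 15, 15, 15, 33, 74, 109, 119, 160, 172, 197] [15, 12, 17]
197 [104, 101, 60, 16, 18, 16, 15, 31, 74, 106, 129, 200, 198, 198] [17, 18, 19]
198 [101, 99, 56, 14, 13, 15, 13, 36, 85, 106, 134, 190, 187, 188] [11, 12, 16]
199 [99, 92, 35, 14, 15, 16, 23, 76, 149, 148, 164, 182, 181, 179] [13, 15, 16]
200 [118, 107, 43, 16, 14, 16, 23, 89, 181, 181, 181, 182, 182, 180] [14, 13, 16]
201 [133, 122, 66, 17, 15, 12, 21, 72, 154, 180, 164, 181, 181, 181] [15, 14, 16]
202 [133, 128, 103, 34, 38, 55, 55, 75, 129, 154, 155, 181, 181, 181] [39, 37, 40]
203 [128, 131, 126, 104, 104, 109, 109, 111, 131, 143, 186, 180, 181, 181] [105, 105, 102]
204 [119, 131, 130, 128, 130, 129, 129, 129, 129, 138, 170, 174, 181, 182] [130, 131, 128]
205 [116, 132, 129, 129, 130, 130, 130, 126, 126, 132, 145, 175, 180, 182] [131, 132, 128]
206 [115, 132, 140, 139,
[... 405 characters left out ...]
80, 181] [120, 119, 117]
211 [128, 127, 102, 97, 120, 127, 122, 119, 144, 180, 181, 179, 180, 181] [121, 120, 119]
212 [129, 126, 112, 95, 121, 128, 126, 126, 143, 185, 191, 190, 193, 191] [123, 121, 120]
213 [132, 129, 122, 118, 126, 128, 129, 130, 146, 195, 198, 200, 200, 200] [127, 127, 125]
214 [131, 130, 129, 129, 130, 131, 129, 131, 145, 199, 201, 200, 200, 199] [131, 131, 128]
215 [132, 131, 128, 130, 132, 131, 130, 131, 138, 177, 200, 199, 199, 200] [132, 133, 130]
216 [132, 131, 130, 129, 130, 129, 130, 131, 131, 151, 201, 201, 200, 200] [131, 132, 128]
217 [131, 132, 130, 130, 131, 131, 130, 129, 132, 145, 200, 201, 201, 200] [132, 132, 130]
20.55 [0.5511701  0.02720983 0.13683135]
```

View pics/e6.png

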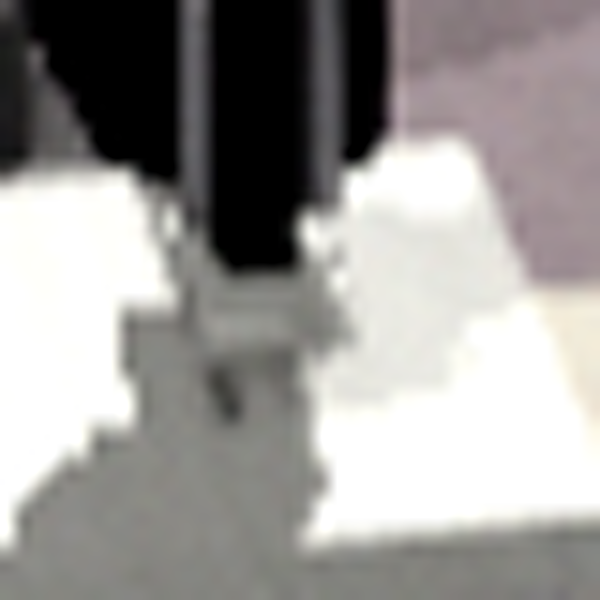

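Emit:
{"op": "drive_tool", "data": {
  "slide": [
    [0,0,-1],
    [0,0,-2],
    [0,0,-3],
    [0,0,-3.5],
    [0,0,-3.5],
    [0,0,-3.5],
    [0,0,-3.5]
  ],
  "turn": [
    [0,0,0],
    [0,0,0],
    [0,0,0],
    [0,0,0],
    [0,0,0],
    [0,0,0],
    [0,0,0]
  ],
  "gripper": [0,0,0,0,0,0,0]
}}

```text
t: 21.25
eef_pos: [0.5512, 0.0272, 0.1334]
tool_rot: [0.707, -0.038, 0.706, 0.038]
contact_force: [-0.6, 0.3, -1.0]
gripper_width: 0.111
```

Run:
```python
from h import *
F=[];M=[];G=[]
for i in range(8):
    c=cam('side'); o=bot.get_obs(); F.append(o['contact_force']);M.append(o['torque']); G.append(c['color'].astype(float))
t=cam('top')
print(o['t'],o['eef_pos'],np.mean(F,0).round(2),np.mean(M,0).round(3),o['gripper_width'])
g=np.mean(G,0).mean(2)
for v in range(200,216): print(v,g[v,243:252].astype(int).tolist())
save(c,'s12.png'); save(t,'t12.png')
```

```text
21.65 [0.55118214 0.02723698 0.13336732] [ 0.03  0.2  -1.  ] [-0.017  0.012 -0.011] 0.1120702642842571
200 [92, 44, 16, 12, 15, 22, 64, 121, 129]
201 [106, 43, 12, 13, 16, 24, 84, 167, 168]
202 [122, 61, 16, 14, 17, 22, 73, 154, 183]
203 [127, 101, 17, 15, 19, 27, 75, 129, 161]
204 [130, 123, 76, 81, 101, 101, 113, 131, 141]
205 [132, 128, 116, 119, 129, 129, 129, 130, 138]
206 [132, 130, 130, 129, 130, 129, 130, 130, 132]
207 [134, 127, 128, 129, 136, 137, 139, 137, 143]
208 [134, 125, 125, 126, 132, 133, 136, 132, 138]
209 [128, 127, 124, 124, 132, 130, 126, 128, 140]
210 [117, 106, 106, 116, 124, 122, 120, 128, 167]
211 [119, 100, 90, 113, 117, 116, 115, 123, 181]
212 [126, 111, 94, 119, 122, 119, 119, 117, 160]
213 [128, 123, 117, 126, 128, 127, 127, 125, 144]
214 [130, 128, 130, 130, 130, 129, 130, 130, 145]
215 [132, 129, 129, 131, 130, 129, 130, 131, 144]
```

View pics/s12.png

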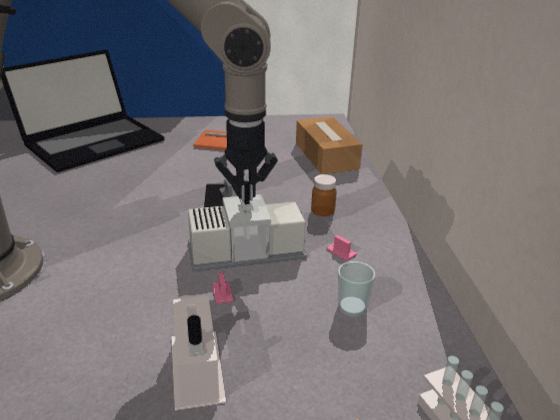

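View pics/t12.png

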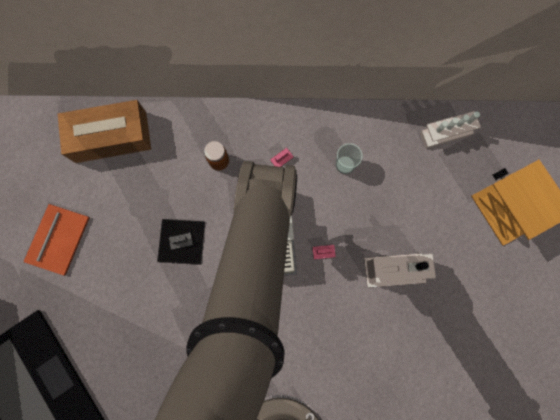

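Side view: the holder is in the slot at (246,210), round-handled holder still in the rack at (194,328). Top view: cap in mid-mat at (181,241), jar and beaker untouched. The force reads only the holder's weight. Handing in.

```bash
python3 -c "
from station import bot
print(bot.hand_in())"
```

```text
the job is handed in; nothing more can be done
None
```

I moved the dust cap to the middle of the rubber mat, then lowered the flat-handled holder through the slot. I handed in with the gripper still holding it, at about 21.7 s of the 56 s allowed.

- **Cap:** it stands upright about 1–2 mm from the mat's centre. I let go only after feeling 8 N of contact, so it was not dropped.
- **Holder:** it met no noticeable force on the way down. At the end the wrist read about 1 N down, which is just its own weight, and about 0.2 N sideways. It is neither resting on the instrument nor pressed against the slot.
- **Collar height (checks disagree):** the arm's position puts the collar about 9.3 mm above the deck, while the side picture suggests about 12 mm. I trusted the arm more, because its heights agreed at the deck and the mat. I set it slightly low to allow for the difference.
- **Horizontal position (checks disagree):** the two cameras differed by about 2 mm in x. I settled it by comparing the foot with the slot in the side view.
- **Other objects:** the round-handled holder is still in the rack, and the jar and beaker have not moved.

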